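# Load the valve test rack and shift it to test

## Robot

A 7-joint arm with a two-finger parallel gripper is mounted at the origin on the work surface. World frame = base frame: x ahead of the robot, y to its left, z up, the work surface at z = 0. Lengths are in m, angles in degrees, forces in N, time in s.
With the tool pointing down it reaches from about 0.425 to 0.875 m from the base axis. Payload 4.7 kg.
Tool frame: the origin (TCP) lies at the very end of the fingers, on their centre line; the grasp point (between the pads) lies 19 mm behind it (pinch_z is the distance from the TCP to the grasp point, in m); z points along the fingers, y is the direction in which the jaws open and shut (so a half turn about z gives the same grasp; the last joint's range is limited). The gripper opens to 87 mm and grips with 3 to 60 N. Pads are 19 mm wide; open, the fingers measure 117 mm over their backs; the gripper's body (75 mm by 190 mm) begins 51 mm behind the grasp point.
Start: joints at [66.698, 18.392, -4.016, 83.108, 1.295, 78.541, -3.26], TCP at [0.266, -0.593, 0.223] pointing down, gripper open.
Joint ranges: [-163.93, 163.93], [-17.29, 119.83], [-79.2, 71.16], [3.27, 140.29], [-89.18, 269.18], [5.43, 117.66], [-154.24, 154.24]. Speed limits (degrees/s): [147.25, 147.25, 180, 180, 180, 180, 180].

## Interface

Orientations are given as [roll, pitch, yaw] about the fixed x, y, z axes, in that order (R = Rz(yaw) Ry(pitch) Rx(roll)).
In Python, from cell import get_obs, read_camera, camera_params, sign_off, pinch_z gives the robot as it stands.
- The arm moves only by the shell command python3 -m handwheel 'ROWS' [FORCE]. ROWS is JSON, a list of rows, each a list of 5 numbers: the finger opening in m, from 0 to 0.087, then the shift along the tool's x, y, z in m, then the turn about the tool's z in rad. In form: [[jaw, tx, ty, tz, twist], ...]. A call has 1 to 20 rows; each row is the pose to reach, as a shift and turn from the pose commanded when the call began, along the tool's axes at that moment; what a row does not reach only later rows make up. A row lasts 1/10 s, in which the tool goes at most 50 mm and 8.59 degrees, less where a joint would pass 70% of its speed; a pose out of reach is approached as far as the arm can. A call with a gripper value outside its range is refused whole. The fingers move at their own pace and stop on an object; FORCE is the grip in N (left out, the last holds). Time passes only in rows, so rows that repeat a pose let the fingers close. It gives the time, the measured TCP pose, the force and the opening at its end, in the units of the state.
- get_obs(): the state, without advancing time (a new reading comes with each control period).
- read_camera(name): name is "side" or "top" or "wrist"; returns the picture (400x640x3 uint8, blue, green, red); there is no depth.
- camera_params(name): a dict with "camera_matrix" (3x3 intrinsics, pixels), "R" (3x3) and "t" (3): a world point X has camera coordinates R X + t. Camera axes: x right, y down, z forward; pixel columns grow to the right and rows downward; lengths in m; the calibration is good to about 2 mm. The wrist camera is an equidistant fisheye: a pixel r from the principal point sees the ray r / f radians off the axis. A picture is of the moment at which its call begins: read the wrist's pose just before it. camera_params takes no time and is no camera call; for the wrist camera it gives the pose at the moment of the call.
- sign_off(): hands the job in, once; it reports no verdict.
The state is a dict: "time_s": time; "qpos": joint angles; "joint_velocities": joint speeds; "effort": joint torques, N m; "tool_pos": TCP position; "tool_rot": TCP orientation; "force": force on the tool from outside, world axes, zero at the start; "wrist_torque": the same for the moment, N m; "grip_width": finger opening in m.
Only numpy, scipy, OpenCV 4.12 (cv2) and the standard library are available. Lean on these libraries where they do the work, as an engineer would, in place of code of your own. Each camera call takes 0.05 s, during which the arm holds its last target.

## Task

Switch the control box off at its rocker, then, with the gate lever still in its home notch, squeeze each sprung test spool on the counter and fit it into a bay of the rack so that it stands on the base plate and both pins spring out into the recesses of the two lugs. When all are in, work the gate lever through its zigzag slot from the home notch fully into the far notch, and only then switch the box on again. Leave the other things on the counter where they are.

Things in the scene. Friction and masses are not known exactly. Their poses are not given: they have to be found in the camera images.
- rack: The test rack, fixed: aluminium base plate 130 (x) by 170 mm (y), 12 mm thick, flat on the counter, with three bays side by side along y, each between two upright dark steel lugs. Origin: centre of the underside; z up.
- bay1 (a point): Bay 1 (64 mm to -y of bay 2): point on the base plate's top, 12 mm above the counter, midway between its two lugs. The lugs face one another along the rack's x axis, 97 mm between their inner faces; lugs 36 mm wide along y, tops 48 mm above the counter.
- bay2 (a point): Bay 2 (the middle one): point as for bay 1. Each lug has a blind recess in its inner face: 20 mm wide, 20 mm high (20 to 40 mm above the counter), 6 mm deep; so 109 mm from recess bottom to recess bottom.
- bay3 (a point): Bay 3 (64 mm to +y of bay 2): point as for bay 1. All bays are alike; any spool fits any bay, either way round.
- spool1: Telescopic sprung spool of grey plastic, loose, upright on its 68 x 44 mm foot, along its x axis. Steel end pins 12 mm thick, round-tipped, 18 mm up, tips at x -56 and +56 mm. Two upright finger tabs 6 mm thick, 26 mm wide, 84 mm high (clear above 40), outer faces at x -33 and +33. The +x tab and pin slide together towards -x. 0.28 kg. None if absent. Origin: centre of the foot's underside.
- spool2: Telescopic sprung spool of grey plastic, loose, upright on its 68 x 44 mm foot, along its x axis. Steel end pins 12 mm thick, round-tipped, 18 mm up, tips at x -56 and +56 mm. Two upright finger tabs 6 mm thick, 26 mm wide, 84 mm high (clear above 40), outer faces at x -33 and +33. The +x tab and pin slide together towards -x. 0.28 kg. None if absent. Origin: centre of the foot's underside.
- spool3: Telescopic sprung spool of grey plastic, loose, upright on its 68 x 44 mm foot, along its x axis. Steel end pins 12 mm thick, round-tipped, 18 mm up, tips at x -56 and +56 mm. Two upright finger tabs 6 mm thick, 26 mm wide, 84 mm high (clear above 40), outer faces at x -33 and +33. The +x tab and pin slide together towards -x. 0.28 kg. None if absent. Origin: centre of the foot's underside.
- spool1_sprtip (a point): Tip of the sprung (+x) pin of spool1: x +56 mm free, about +53 seated, +36 fully squeezed. The spring gives 5 N free, 13 N at the hard stop after 20 mm; then the spool is 92 mm over the pins and 46 mm over the tabs. Seated it stands on the base plate, both pins in the recesses.
- spool2_sprtip (a point): Tip of the sprung (+x) pin of spool2: x +56 mm free, about +53 seated, +36 fully squeezed. The spring gives 5 N free, 13 N at the hard stop after 20 mm; then the spool is 92 mm over the pins and 46 mm over the tabs. Seated it stands on the base plate, both pins in the recesses.
- spool3_sprtip (a point): Tip of the sprung (+x) pin of spool3: x +56 mm free, about +53 seated, +36 fully squeezed. The spring gives 5 N free, 13 N at the hard stop after 20 mm; then the spool is 92 mm over the pins and 46 mm over the tabs. Seated it stands on the base plate, both pins in the recesses.
- box: The grey control box, fixed, 130 mm (x) by 210 mm (y), top plate 96 mm above the counter. On its top: the rocker switch towards +y, the gate lever towards -y. Origin: centre of the underside; z up.
- gate (a point): Point of the top plate where the upright lever passes (box frame 0, -30, 96 mm). Slot 11 mm wide, stem 7 mm. The slot's centre line, mm along the box's x, y from here: (-26,-26) home notch, robot's side; (-10,-26); (-10,0); (10,0); (10,-26); (26,-26) far notch; straight runs between, walls stop all else. Notches end 2 mm past those points.
- knob (a point): Centre of the lever's black ball knob, 34 mm across, 145 mm from the pivot, which lies 91 mm under gate (85 mm under mid-plate). With a = lever_fore, b = lever_side: knob from the pivot, box axes, 145 mm x (sin a cos b, -sin b, cos a cos b); stem at the plate: x = 85 tan a, y = -85 tan b / cos a mm. It stays where left; 1 N moves it.
- lever_fore (a joint): Lean of the gate lever along the box's x axis, rad: about -0.29 in the home notch, 0 upright, about +0.29 in the far notch.
- lever_side (a joint): Lean of the gate lever towards the box's -y, rad: 0 in the cross lane of the slot, about 0.29 in the lanes of the home and far notches.
- rocker_mid (a point): Middle of the rocker switch's top face when level (box frame 0, 65, 118 mm): a black paddle 64 mm long (box x), 36 mm wide, 8 mm thick, hinged across its middle about y, 4 mm under this point.
- rocker (a joint): Rocker switch, rad, -0.2 to 0.2, stays where left: +0.2 is on, its far (+x) end pressed down; -0.2 is off, its near (-x, robot's side) end pressed down. About 2 N at 24 mm from the middle moves it.
- valve: Bystander, loose: brass ball valve with a flat lever handle; not to be disturbed. Origin: centre of the underside.
- coupling: Bystander, loose: white PVC coupling, a short tube on end; not to be disturbed. Origin: centre of the underside.
- nozzle: Bystander, loose: blue nylon spray nozzle; not to be disturbed. Origin: centre of the underside.
- flange: Bystander, loose: iron pipe flange; not to be disturbed. Origin: centre of the underside.
- elbow: Bystander, loose: white PVC elbow; not to be disturbed. Origin: centre of the underside.
- spanner: Bystander, loose: open-ended spanner; not to be disturbed. Origin: centre of the underside.
- tin: Bystander, loose: closed tin; not to be disturbed. Origin: centre of the underside.
Things that resemble listed ones, but are neither listed nor needed, are in the scene too. Leave any blue or orange look-alike of the spool3 alone.

How it is judged (in metres and radians):
On the way, in this order (a step that is already met when the one before it is completed fails the run):
1. the rocker is off (value of joint rocker below -0.12 rad), for 0.2 s.
2. with the box off and the lever in its home notch, every spool present is seated in a bay (((horizontal distance between spool1 and bay1 below 0.009 m and z of spool1 in the frame of bay1 between -0.004 and 0.005 m and angle between the x axis of spool1 and the x axis of bay1, either way round below 0.12 rad and x of spool1_sprtip in the frame of spool1 above 0.048 m) or (horizontal distance between spool1 and bay2 below 0.009 m and z of spool1 in the frame of bay2 between -0.004 and 0.005 m and angle between the x axis of spool1 and the x axis of bay2, either way round below 0.12 rad and x of spool1_sprtip in the frame of spool1 above 0.048 m) or (horizontal distance between spool1 and bay3 below 0.009 m and z of spool1 in the frame of bay3 between -0.004 and 0.005 m and angle between the x axis of spool1 and the x axis of bay3, either way round below 0.12 rad and x of spool1_sprtip in the frame of spool1 above 0.048 m)) and ((horizontal distance between spool2 and bay1 below 0.009 m and z of spool2 in the frame of bay1 between -0.004 and 0.005 m and angle between the x axis of spool2 and the x axis of bay1, either way round below 0.12 rad and x of spool2_sprtip in the frame of spool2 above 0.048 m) or (horizontal distance between spool2 and bay2 below 0.009 m and z of spool2 in the frame of bay2 between -0.004 and 0.005 m and angle between the x axis of spool2 and the x axis of bay2, either way round below 0.12 rad and x of spool2_sprtip in the frame of spool2 above 0.048 m) or (horizontal distance between spool2 and bay3 below 0.009 m and z of spool2 in the frame of bay3 between -0.004 and 0.005 m and angle between the x axis of spool2 and the x axis of bay3, either way round below 0.12 rad and x of spool2_sprtip in the frame of spool2 above 0.048 m)) and ((horizontal distance between spool3 and bay1 below 0.009 m and z of spool3 in the frame of bay1 between -0.004 and 0.005 m and angle between the x axis of spool3 and the x axis of bay1, either way round below 0.12 rad and x of spool3_sprtip in the frame of spool3 above 0.048 m) or (horizontal distance between spool3 and bay2 below 0.009 m and z of spool3 in the frame of bay2 between -0.004 and 0.005 m and angle between the x axis of spool3 and the x axis of bay2, either way round below 0.12 rad and x of spool3_sprtip in the frame of spool3 above 0.048 m) or (horizontal distance between spool3 and bay3 below 0.009 m and z of spool3 in the frame of bay3 between -0.004 and 0.005 m and angle between the x axis of spool3 and the x axis of bay3, either way round below 0.12 rad and x of spool3_sprtip in the frame of spool3 above 0.048 m)) and value of joint lever_fore below -0.2 rad and value of joint lever_side above 0.2 rad and value of joint rocker below -0.12 rad), for 0.3 s.
3. the lever is in the cross lane of its slot, box still off (value of joint lever_side below 0.08 rad and value of joint rocker below -0.12 rad).
4. the lever is in the far notch, box still off (value of joint lever_fore above 0.24 rad and value of joint lever_side above 0.2 rad and value of joint rocker below -0.12 rad), for 0.2 s.
5. the rocker is on (value of joint rocker above 0.12 rad), for 0.2 s.
At the end, for the whole second after the job is handed in: Every spool present is seated in a bay (origin within 9 mm in plan and -4 to +5 mm in height of the bay's point, within 0.12 rad of its axis, over 104 mm over the pin tips) and at rest; lever_fore over 0.24, lever_side over 0.2; rocker over 0.12 (((horizontal distance between spool1 and bay1 below 0.009 m and z of spool1 in the frame of bay1 between -0.004 and 0.005 m and angle between the x axis of spool1 and the x axis of bay1, either way round below 0.12 rad and x of spool1_sprtip in the frame of spool1 above 0.048 m) or (horizontal distance between spool1 and bay2 below 0.009 m and z of spool1 in the frame of bay2 between -0.004 and 0.005 m and angle between the x axis of spool1 and the x axis of bay2, either way round below 0.12 rad and x of spool1_sprtip in the frame of spool1 above 0.048 m) or (horizontal distance between spool1 and bay3 below 0.009 m and z of spool1 in the frame of bay3 between -0.004 and 0.005 m and angle between the x axis of spool1 and the x axis of bay3, either way round below 0.12 rad and x of spool1_sprtip in the frame of spool1 above 0.048 m)) and ((horizontal distance between spool2 and bay1 below 0.009 m and z of spool2 in the frame of bay1 between -0.004 and 0.005 m and angle between the x axis of spool2 and the x axis of bay1, either way round below 0.12 rad and x of spool2_sprtip in the frame of spool2 above 0.048 m) or (horizontal distance between spool2 and bay2 below 0.009 m and z of spool2 in the frame of bay2 between -0.004 and 0.005 m and angle between the x axis of spool2 and the x axis of bay2, either way round below 0.12 rad and x of spool2_sprtip in the frame of spool2 above 0.048 m) or (horizontal distance between spool2 and bay3 below 0.009 m and z of spool2 in the frame of bay3 between -0.004 and 0.005 m and angle between the x axis of spool2 and the x axis of bay3, either way round below 0.12 rad and x of spool2_sprtip in the frame of spool2 above 0.048 m)) and ((horizontal distance between spool3 and bay1 below 0.009 m and z of spool3 in the frame of bay1 between -0.004 and 0.005 m and angle between the x axis of spool3 and the x axis of bay1, either way round below 0.12 rad and x of spool3_sprtip in the frame of spool3 above 0.048 m) or (horizontal distance between spool3 and bay2 below 0.009 m and z of spool3 in the frame of bay2 between -0.004 and 0.005 m and angle between the x axis of spool3 and the x axis of bay2, either way round below 0.12 rad and x of spool3_sprtip in the frame of spool3 above 0.048 m) or (horizontal distance between spool3 and bay3 below 0.009 m and z of spool3 in the frame of bay3 between -0.004 and 0.005 m and angle between the x axis of spool3 and the x axis of bay3, either way round below 0.12 rad and x of spool3_sprtip in the frame of spool3 above 0.048 m)) and value of joint lever_fore above 0.24 rad and value of joint lever_side above 0.2 rad and value of joint rocker above 0.12 rad and linear speed of each of spool1, spool2, spool3 below 0.02 m/s); the robot touches nothing.
It fails at once if a bystander is moved more than 50 mm (distance of any of valve, coupling, nozzle, flange, elbow, spanner, tin from where it was at the start of the episode above 0.05 m).
Of spool1, spool2, spool3 only 2 to 3 are there at a start; the rules pass over those that are not, and their reading is None.
At some moment in a run one of spool1, spool2, spool3 may be knocked a few centimetres aside while the robot is not near it.
It also fails if it takes over 210 s, if anything falls off the work surface, if the arm or the gripper's body presses on something with over 40 N, if the wrist force passes 120 N, or if a joint passes its speed limit or range.

## Working session

There is one attempt and no reset: what is moved stays moved. The work goes in short steps, Python scripts to look and compute and a shell command to move; the robot and the scene stay as the last step left them, time stands still between calls to the robot, and variables do not carry over. Pictures are saved under pics/ and viewed, and the job is handed in when it is done.

```bash
ls; mkdir -p pics; python3 - <<'E'
from cell import *
import cv2,json
print(get_obs(),pinch_z)
for n in("side","top","wrist"):
    p=camera_params(n); print(n,p)
    cv2.imwrite(f"pics/{n}0.png",read_camera(n))
E
```

```text
pics
{'time_s': 0.0, 'qpos': array([66.69718634, 18.43874291, -4.01500002, 83.17475641,  1.29487377,
       78.54022297, -3.25878909]), 'joint_velocities': array([-0.11154895,  0.04519426, -0.06939725, -0.00309281, -0.01114703,
       -0.08539333,  0.09543495]), 'effort': array([ 1.01428188e-03, -4.91284454e+01, -4.03661672e-01, -3.12524450e+01,
       -6.42792019e-02,  4.37740353e-02,  1.53005735e-04]), 'tool_pos': array([ 0.26524991, -0.59281397,  0.2214663 ]), 'tool_rot': array([-1.79891511e+02,  5.77038749e-03,  2.41132469e+01]), 'force': array([-0.33041951, -0.97031118,  0.70621889]), 'wrist_torque': array([ 0.01361331,  0.00427289, -0.04993789]), 'grip_width': 0.08715881579165463} 0.0187
side {'camera_matrix': array([[483.62869539,   0.        , 317.67545963],
       [  0.        , 483.62869539, 194.88514693],
       [  0.        ,   0.        ,   1.        ]]), 'R': array([[-0.94883071, -0.31504381, -0.02162571],
       [-0.15204196,  0.51578574, -0.84311821],
       [ 0.27677341, -0.79668844, -0.53729323]]), 't': array([0.51430388, 0.18272692, 1.39908349])}
top {'camera_matrix': array([[474.07469957,   0.        , 315.46829259],
       [  0.        , 474.07469957, 203.26681823],
       [  0.        ,   0.        ,   1.        ]]), 'R': array([[ 0.02908038, -0.99943039, -0.0171239 ],
       [-0.98855283, -0.02621816, -0.14857967],
       [ 0.14804608,  0.02124863, -0.98875217]]), 't': array([0.01931609, 0.57917467, 1.21915277])}
wrist {'camera_matrix': array([[309.70691629,   0.        , 325.67037105],
       [  0.        , 309.70691629, 199.51814092],
       [  0.        ,   0.        ,   1.        ]]), 'R': array([[ 0.40874329, -0.91264297, -0.00342396],
       [-0.88422177, -0.39693785,  0.24615483],
       [-0.22601057, -0.0975866 , -0.96922447]]), 't': array([-0.64903963, -0.03054193,  0.38962049])}
```

View pics/side0.png

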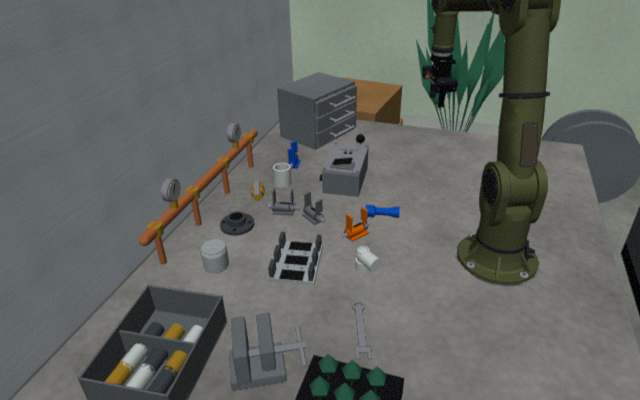

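View pics/top0.png

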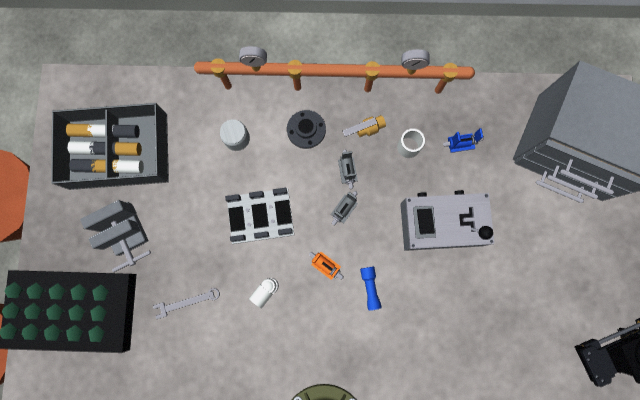

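View pics/wrist0.png

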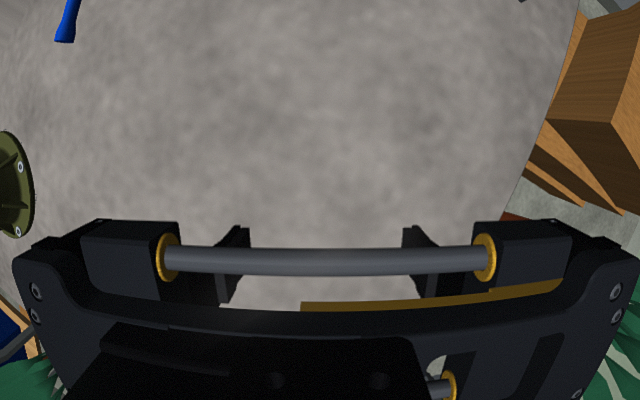

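Candidates for spools in the top view are grey at (347,167), grey at (345,206), orange at (326,265), blue at (465,140) and a grey vise-like thing at (115,228). By the description I take the two grey ones, so two spools are present. I'll check this in close crops.

```bash
cat > h.py <<'E'
from cell import *
import cv2,numpy as np
def crop(n,u0,v0,u1,v1,s,out,img=None):
    im=read_camera(n) if img is None else img
    c=cv2.resize(im[v0:v1,u0:u1],None,fx=s,fy=s,interpolation=cv2.INTER_CUBIC)
    for u in range((u0+9)//10*10,u1,10):
        cv2.line(c,((u-u0)*s,0),((u-u0)*s,6 if u%50 else 14),(0,0,255),1)
        if u%20==0: cv2.putText(c,str(u),((u-u0)*s,24),0,.4,(0,0,255),1)
    for v in range((v0+9)//10*10,v1,10):
        cv2.line(c,(0,(v-v0)*s),(6,(v-v0)*s),(0,0,255),1)
        if v%20==0: cv2.putText(c,str(v),(8,(v-v0)*s+4),0,.4,(0,0,255),1)
    cv2.imwrite(out,c)
def ray(n,u,v,p=None):
    p=p or camera_params(n);K=p["camera_matrix"];R=np.array(p["R"]);t=np.array(p["t"])
    x=(u-K[0,2])/K[0,0];y=(v-K[1,2])/K[1,1]
    if n=="wrist":
        r=np.hypot(x,y); d=np.array([np.sin(r)*x/max(r,1e-9),np.sin(r)*y/max(r,1e-9),np.cos(r)])
    else: d=np.array([x,y,1.])
    return -R.T@t,R.T@d
def at(n,u,v,z,p=None):
    c,d=ray(n,u,v,p); return c+d*(z-c[2])/d[2]
def proj(n,X,p=None):
    p=p or camera_params(n);K=p["camera_matrix"];q=np.array(p["R"])@np.array(X)+np.array(p["t"])
    if n=="wrist":
        th=np.arctan2(np.hypot(q[0],q[1]),q[2]);s=th/np.hypot(q[0],q[1])
        return np.array([K[0,2]+K[0,0]*s*q[0],K[1,2]+K[1,1]*s*q[1]])
    return np.array([K[0,2]+K[0,0]*q[0]/q[2],K[1,2]+K[1,1]*q[1]/q[2]])
E
python3 - <<'E'
from h import *
t=cv2.imread("pics/top0.png")
crop("top",220,140,380,240,5,"pics/c1.png",t)
crop("top",395,180,505,255,7,"pics/c2.png",t)
s=cv2.imread("pics/side0.png")
crop("side",260,130,380,290,4,"pics/c3.png",s)
E
```

```text
(no output)
```

View pics/c1.png

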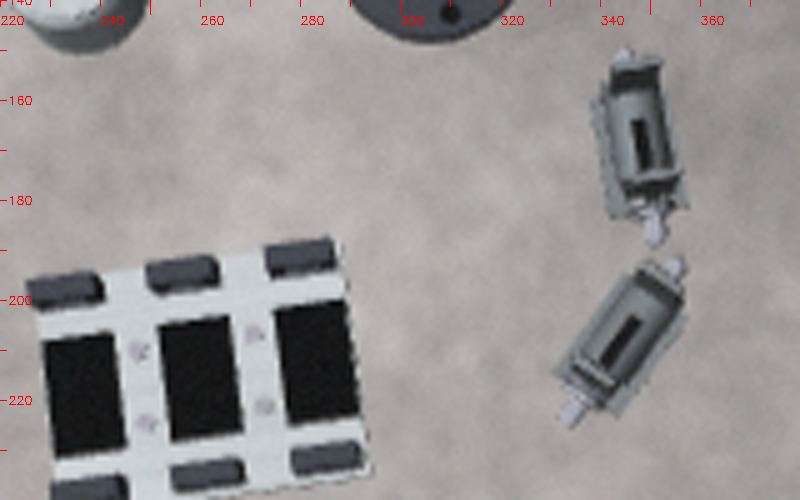

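View pics/c2.png

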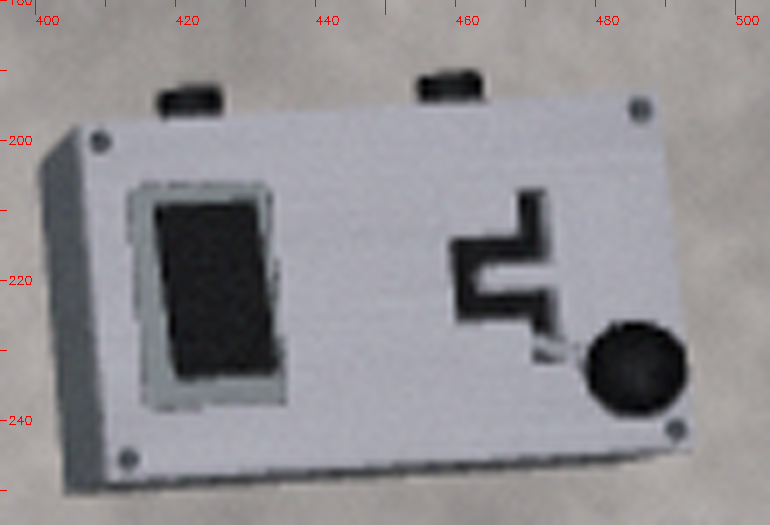

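View pics/c3.png

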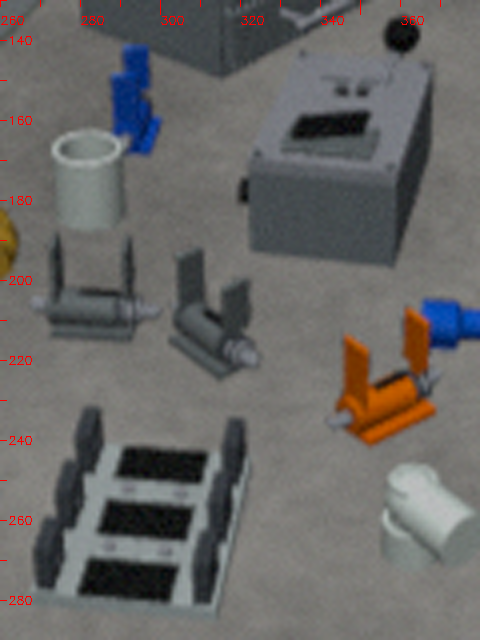

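```bash
python3 - <<'E'
from h import *
t=cv2.imread("pics/top0.png")
crop("top",220,180,300,250,10,"pics/c4.png",t)
crop("top",325,145,365,230,7,"pics/c5.png",t)
s=cv2.imread("pics/side0.png")
crop("side",262,182,334,230,11,"pics/c6.png",s)
c=[at("top",*p,.096) for p in[(406.1,198.3),(488.1,193.6),(493.6,244.6),(410,249.3)]]
print(np.round(c,4)); 
for i in range(4): d=c[(i+1)%4]-c[i];print(np.linalg.norm(d),np.degrees(np.arctan2(d[1],d[0])))
print(np.mean(c,0))
E
```

```text
[[ 0.5894 -0.1961  0.096 ]
 [ 0.607  -0.4039  0.096 ]
 [ 0.4778 -0.4144  0.096 ]
 [ 0.4602 -0.206   0.096 ]]
0.2085199924255288 -85.16335651037836
0.12962864539732094 -175.3636019680939
0.20915848023714323 94.82764707880362
0.12959960896380804 4.354074571066902
[ 0.53363245 -0.30507892  0.096     ]
```

View pics/c4.png

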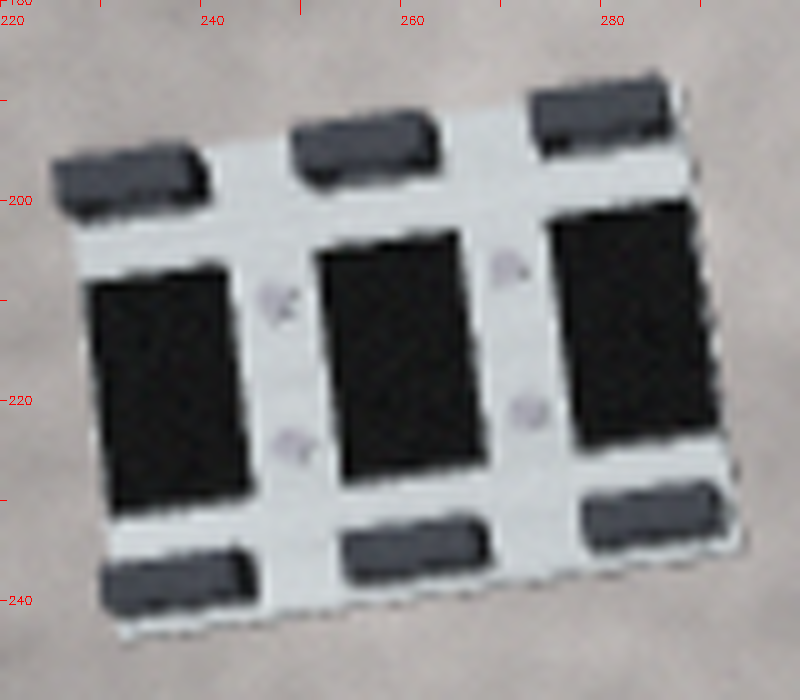

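View pics/c5.png

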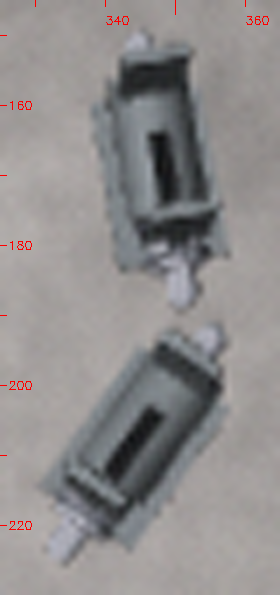

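View pics/c6.png

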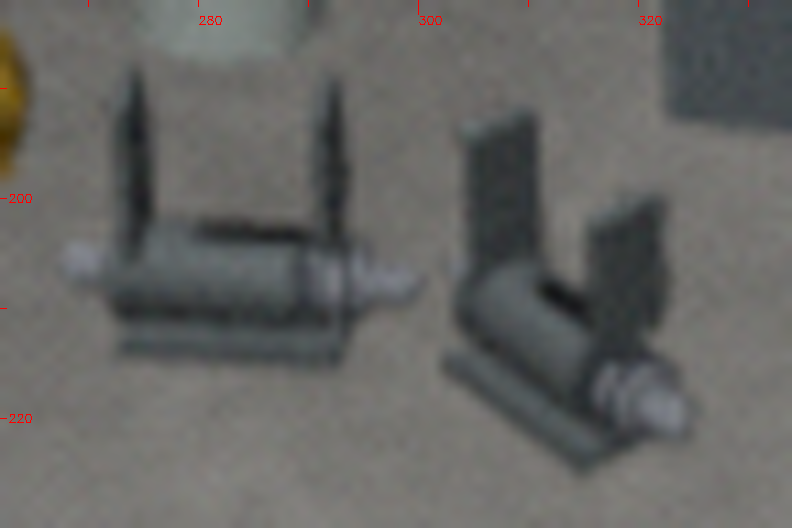

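```bash
cat > fit.py <<'E'
from h import *
from scipy.optimize import least_squares
def pose(obs,z0=0.,x0=(.5,0,0)):
    # obs: (cam,u,v,X,Y,Z local)
    def f(q):
        c,s=np.cos(q[2]),np.sin(q[2]);r=[]
        for n,u,v,X,Y,Z in obs: r+=list(proj(n,[q[0]+c*X-s*Y,q[1]+s*X+c*Y,z0+Z])-[u,v])
        return r
    r=least_squares(f,x0,loss="soft_l1");return r.x,np.degrees(r.x[2]),np.round(f(r.x),1)
E
python3 - <<'E'
from fit import *
A=pose([("top",344.7,149.8,-.056,0,.018),("top",351.1,189,.056,0,.018),("side",267.5,205.5,-.056,0,.018),("side",300,207.5,.056,0,.018)],x0=(.63,-.05,3.1))
print("A",A)
B=pose([("top",356.7,192.1,-.056,0,.018),("top",332.1,225,.056,0,.018),("side",324.5,219.5,.056,0,.018)],x0=(.55,-.05,2.5))
print("B",B)
R=pose([("top",288,187.2,.065,-.085,.012),("top",294.5,234.8,-.065,-.085,.012),("top",231.8,244,-.065,.085,.012),
("top",251.5,205,.031,.0195,.012),("top",265.8,203,.031,-.0195,.012),("top",268.3,226.5,-.031,-.0195,.012),("top",254,228.5,-.031,.0195,.012),
("side",315,283.4,-.065,.085,.012)],x0=(.54,.13,0.1))
print("R",R)
q=R[0];c,s=np.cos(q[2]),np.sin(q[2])
for y in(-.064,0,.064):print(q[0]-s*y,q[1]+c*y)
# lug tops check
for y in(-.064,0,.064):
  for sx in(-1,1):
    X=sx*.0485;Y=y;print(sx,y,np.round([proj("top",[q[0]+c*X-s*(Y+d),q[1]+s*X+c*(Y+d),.048]) for d in(-.018,.018)],1).tolist())
E
```

```text
A (array([ 0.67856415, -0.05019815,  3.31826749]), np.float64(190.12272250668036), array([-0. , -0. ,  0. ,  0.2, -0.3, -0.1,  0. , -0.1]))
B (array([ 0.56983585, -0.04362398,  2.53809126]), np.float64(145.42191729760987), array([ 0. , -0. ,  0.5,  0.2, -0.3,  1. ]))
R (array([0.54462932, 0.18634188, 0.17591395]), np.float64(10.079126884269295), array([-0.5,  0.8, -0.4, -0.1,  0.1,  0. , -0.1,  0.7, -0.3,  0.6,  0.2,
       -0.6,  0.3, -0.4, -0.8, -2. ]))
0.5558298369410862 0.12332959123184149
0.5446293213935111 0.1863418793308189
0.5334288058459359 0.24935416742979627
-1 -0.064 [[291.3, 227.6], [277.8, 229.6]]
1 -0.064 [[286.3, 191.7], [272.9, 193.7]]
-1 0 [[267.3, 231.2], [253.7, 233.2]]
1 0 [[262.5, 195.3], [249.1, 197.3]]
-1 0.064 [[243.2, 234.8], [229.7, 236.8]]
1 0.064 [[238.7, 198.8], [225.4, 200.8]]
```

```bash
cat > go.py <<'E'
import sys
from h import *
def go(x,y,z,yaw):
    o=get_obs();p=o["tool_pos"];r=np.radians(o["tool_rot"])
    cx,cy,cz=r;Rz=cv2.Rodrigues(np.array([0,0,cz]))[0];Ry=cv2.Rodrigues(np.array([0,cy,0]))[0];Rx=cv2.Rodrigues(np.array([cx,0,0]))[0]
    Rr=Rz@Ry@Rx; d=Rr.T@(np.array([x,y,z])-p)
    tw=-((yaw-o["tool_rot"][2]+90)%180-90)
    n=max(np.linalg.norm(d)/.05,abs(tw)/8.59)
    print("t",np.round(d,4).tolist(),"twist",round(np.radians(tw),4),"rows>=",round(n,1),"now",np.round(p,4),np.round(o["tool_rot"],2),"t=",round(o["time_s"],2),"F",np.round(o["force"],1),"w",round(o["grip_width"],4))
if __name__=="__main__": go(*map(float,sys.argv[1:]))
E
cat > frames.py <<'E'
import numpy as np
BX=(.5336,-.3051,np.radians(4.8)); RK=(.5446,.1863,np.radians(10.08))
def w(f,x,y): c,s=np.cos(f[2]),np.sin(f[2]); return f[0]+c*x-s*y,f[1]+s*x+c*y
E
python3 -c "
from frames import *
from go import *
print(w(BX,-.028,.065)); go(*w(BX,-.028,.065),.16,4.8)"
```

```text
(np.float64(0.5002591401244133), np.float64(-0.24267094376208703))
t [0.3576, -0.2236, 0.062] twist 0.337 rows>= 8.5 now [ 0.2653 -0.5929  0.2217] [-1.7992e+02  1.0000e-02  2.4110e+01] t= 0.15 F [ 0.2 -0.3 -0.7] w 0.0872
```

```bash
python3 -m handwheel '[[0,0.358,-0.2236,0,0.337],[0,0.358,-0.2236,0,0.337],[0,0.358,-0.2236,0,0.337],[0,0.358,-0.2236,0,0.337],[0,0.358,-0.2236,0,0.337],[0,0.358,-0.2236,0,0.337],[0,0.358,-0.2236,0,0.337],[0,0.358,-0.2236,0,0.337],[0,0.358,-0.2236,0,0.337],[0,0.358,-0.2236,0,0.337],[0,0.358,-0.2236,0,0.337],[0,0.358,-0.2236,0,0.337]]' 20
python3 - <<'E'
from go import *
from frames import *
go(*w(BX,-.028,.065),.14,4.8)
cv2.imwrite("pics/w1.png",read_camera("wrist"))
p=camera_params("wrist")
for z,(x,y) in[(.118,w(BX,-.032,.065)),(.118,w(BX,.032,.065)),(.096,w(BX,.065,-.105)),(.096,w(BX,-.065,-.105)),(.096,w(BX,.065,.105)),(.096,w(BX,-.065,.105))]: print(proj("wrist",[x,y,z],p))
E
```

```text
time_s: 1.35
tool_pos: [0.4999, -0.2448, 0.2223]
tool_rot: [180.0, 0.1, 4.7]
force: [0.1, -0.3, 0.7]
grip_width: 0.0025
t [0.0007, -0.0021, 0.0823] twist -0.0026 rows>= 1.6 now [ 0.4999 -0.2448  0.2223] [1.7997e+02 6.0000e-02 4.6500e+00] t= 1.35 F [ 0.1 -0.3  0.7] w 0.0025
[322.91057396 202.18540568]
[322.57641853 129.4053951 ]
[491.34206412 102.99447314]
[481.45672461 225.98204945]
[279.33848556  94.29732391]
[283.00085559 228.74977503]
```

View pics/w1.png

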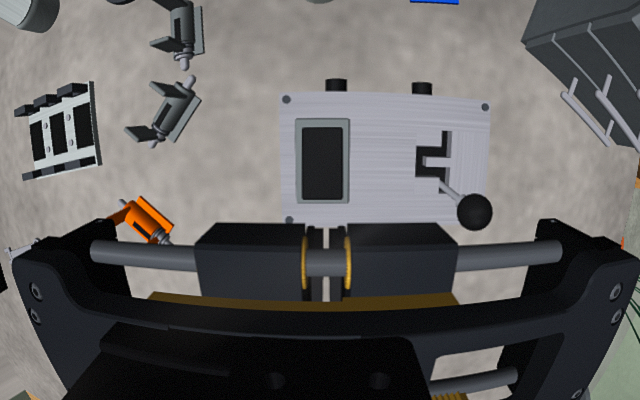

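```bash
python3 -m handwheel '[[0,0.001,-0.002,0.05,0],[0,0.001,-0.002,0.09,0],[0,0.001,-0.002,0.098,0],[0,0.001,-0.002,0.098,0]]'; python3 -m handwheel '[[0,0,0,0.004,0],[0,0,0,0.008,0],[0,0,0,0.0105,0],[0,0,0,0.0105,0],[0,0,0,0.0105,0],[0,0,0,0.0105,0]]'
python3 - <<'E'
from h import *
cv2.imwrite("pics/w2.png",read_camera("wrist"))
crop("side",310,120,380,200,7,"pics/s2.png")
E
```

```text
time_s: 1.8
tool_pos: [0.5004, -0.2417, 0.1237]
tool_rot: [-179.9, 0.1, 4.7]
force: [-0.1, 1.1, 0.3]
grip_width: 0.0008
time_s: 2.4
tool_pos: [0.5023, -0.2414, 0.1148]
tool_rot: [179.9, -0.1, 4.8]
force: [0.7, -1.3, 3.3]
grip_width: 0.0002
```

View pics/w2.png

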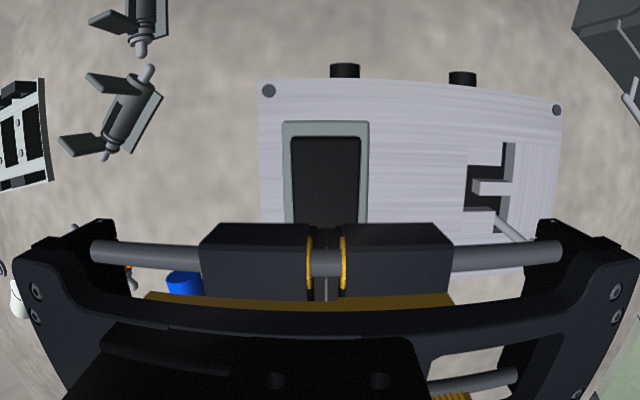

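View pics/s2.png

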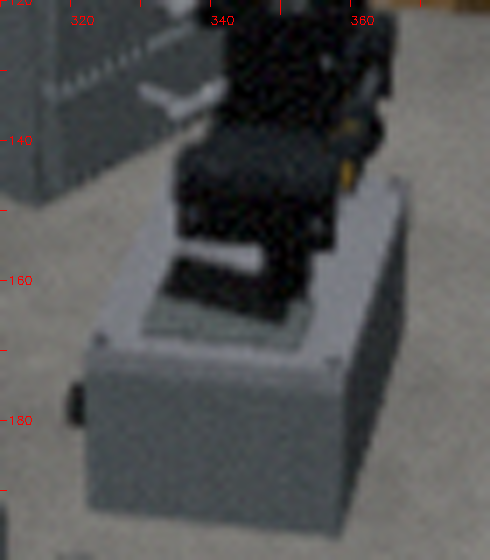

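```bash
python3 -m handwheel '[[0,0,0,0.003,0],[0,0,0,0.003,0],[0,0,0,0.003,0],[0,0,0,0.003,0]]'
```

```text
time_s: 2.9
tool_pos: [0.5023, -0.2412, 0.1139]
tool_rot: [179.9, -0.1, 4.8]
force: [-5.3, 0.5, 16.9]
grip_width: 0.0004
```

```bash
python3 -m handwheel '[[0,0,0,-0.05,0],[0.087,0,0,-0.1,0],[0.087,0,0,-0.12,0],[0.087,0,0,-0.12,0]]'; python3 -c "
from go import *
print(get_obs()['qpos'].round(1))
go(.5698,-.0436,.235,55.4)"
```

```text
time_s: 3.3
tool_pos: [0.5034, -0.2408, 0.2345]
tool_rot: [179.9, -0.3, 4.8]
force: [0.9, 0.3, -0.3]
grip_width: 0.017
[ 39.6   7.5 -18.3  95.2   2.4  77.4 -64.3]
t [0.0828, -0.1909, -0.0006] twist -0.8825 rows>= 5.9 now [ 0.5034 -0.2408  0.2345] [179.86  -0.27   4.84] t= 3.3 F [ 0.9  0.3 -0.3] w 0.017
```

```bash
python3 -c "
from go import *
go(.47,-.03,.235,30)"
```

```text
t [-0.0155, -0.2129, -0.0011] twist -0.4392 rows>= 4.3 now [ 0.5034 -0.2408  0.2345] [179.86  -0.27   4.84] t= 3.3 F [ 0.9  0.3 -0.3] w 0.017
```

```bash
python3 -m handwheel '[[0.087,-0.0155,-0.213,0,-0.44],[0.087,-0.0155,-0.213,0,-0.44],[0.087,-0.0155,-0.213,0,-0.44],[0.087,-0.0155,-0.213,0,-0.44],[0.087,-0.0155,-0.213,0,-0.44],[0.087,-0.0155,-0.213,0,-0.44],[0.087,-0.0155,-0.213,0,-0.44],[0.087,-0.0155,-0.213,0,-0.44]]'; python3 - <<'E'
from h import *
import pickle
p=camera_params("wrist");im=read_camera("wrist");pickle.dump(p,open("w3.pkl","wb"))
cv2.imwrite("pics/w3.png",im)
E
```

```text
time_s: 4.1
tool_pos: [0.4683, -0.0321, 0.2303]
tool_rot: [-180.0, 0.1, 29.8]
force: [0.5, 0.1, 0.6]
grip_width: 0.0805
```

View pics/w3.png

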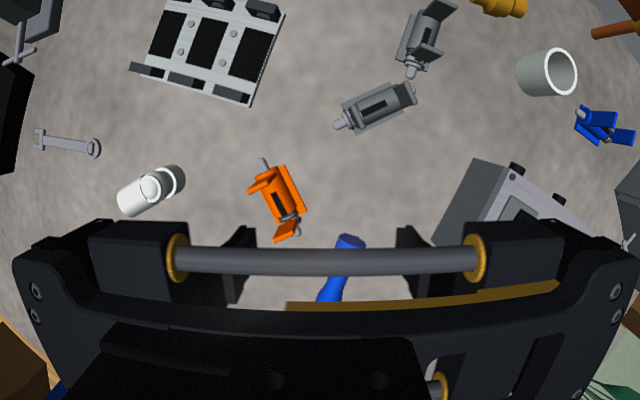

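```bash
python3 - <<'E'
from h import *
im=cv2.imread("pics/w3.png")
crop("wrist",325,0,465,140,5,"pics/w3a.png",im)
crop("wrist",120,0,290,115,4,"pics/w3b.png",im)
E
```

```text
(no output)
```

View pics/w3a.png

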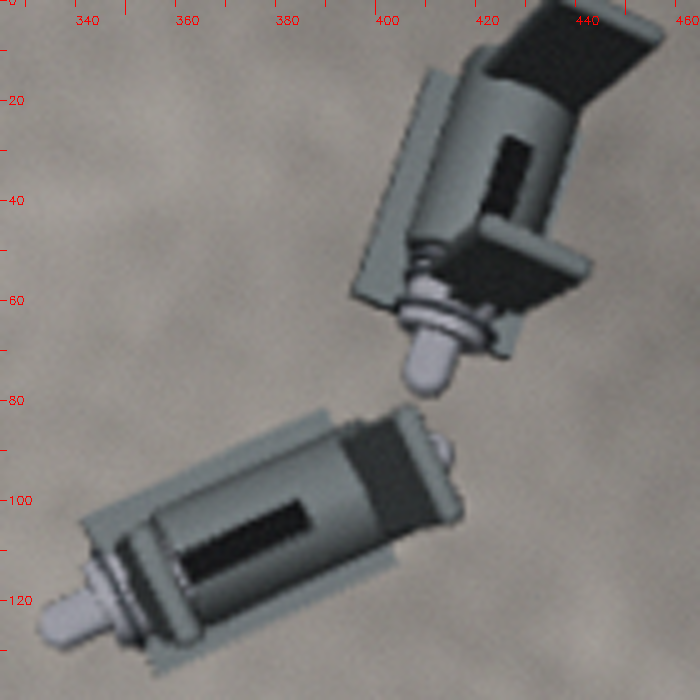

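View pics/w3b.png

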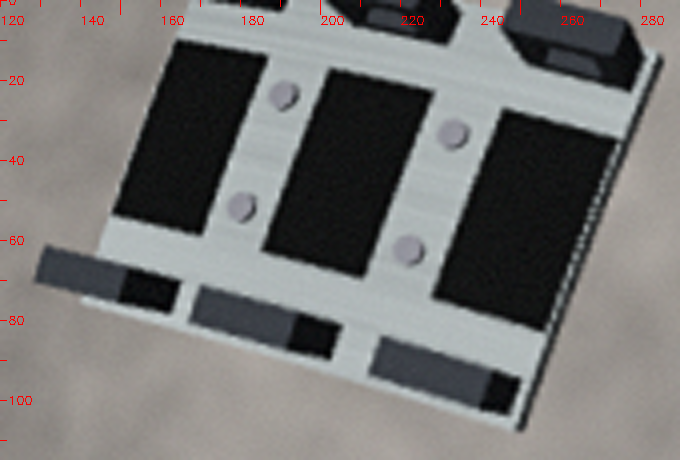

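```bash
cat > fit2.py <<'E'
from fit import *
import pickle
p=pickle.load(open("w3.pkl","rb"))
_proj=proj
import fit
fit.proj=lambda n,X:_proj(n,X,p if n=="wrist" else None)
a=lambda X,Y:("wrist",325+X/5,Y/5)
print("B",pose([a(40,632)+(.056,0,.018),a(455,452)+(-.056,0,.018),a(165,585)+(.030,0,.084),a(430,465)+(-.03,0,.084)],x0=(.57,-.05,2.5)))
print("A",pose([a(425,398)+(.056,0,.018),a(530,248)+(.03,0,.084),a(605,15)+(-.03,0,.084)],x0=(.67,-.05,3.3)))
b=lambda X,Y:("wrist",120+X/4,Y/4)
L=[[(502,108),(620,140),(547,330),(433,298)],[(330,70),(432,92),(365,277),(262,248)],[(178,40),(267,57),(203,235),(113,213)]]
def f(q):
    c,s=np.cos(q[2]),np.sin(q[2]);r=[]
    P=lambda X,Y,Z:[q[0]+c*X-s*Y,q[1]+s*X+c*Y,Z]
    for k,l in enumerate(L):
        for (X,Y),sx,sy in zip(l,(1,1,-1,-1),(1,-1,-1,1)):
            r+=list(_proj("wrist",P(sx*q[3],(k-1)*.064+sy*q[4],.012),p)-np.array(b(X,Y)[1:]))
    for (X,Y),pt in[((520,425),(-.065,-.085,.012)),((658,58),(.065,-.085,.012)),((198,287),(-.0485,.018,.048)),((342,324),(-.0485,-.018,.048)),((380,335),(-.0485,-.046,.048)),((520,378),(-.0485,-.082,.048))]:
        r+=list(_proj("wrist",P(*pt),p)-np.array(b(X,Y)[1:]))
    return r
R=least_squares(f,[.54,.186,.17,.031,.02],loss="soft_l1")
print("R",R.x,np.degrees(R.x[2]),np.round(f(R.x),1))
E
python3 fit2.py
```

```text
B (array([ 0.5715343 , -0.04071829,  2.53354372]), np.float64(145.16136235621295), array([-0.2,  0.2, -0.4, -0.3,  0. , -0.3,  0.5,  0.4]))
A (array([ 0.67833834, -0.04734719,  3.35038242]), np.float64(191.962772598888), array([-1.4,  0.4,  1.1,  0.1,  0. , -0.7]))
R [0.5455387  0.18792109 0.17327662 0.03212361 0.01963347] 9.928018903211193 [  0.5   0.4  -0.3   0.1   0.1   0.2   0.2  -0.3   0.1   0.    0.7   0.2
   0.1   0.2   0.3   0.7  -0.4   0.5   0.3   0.3  -0.1   0.2   0.    0.5
  -0.8   1.7   0.7  -2.1   0.6  -0.5 -10.6  -3.1   0.6  -0.   -6.3  -2.4]
```

```bash
python3 -c "
from go import *
go(.5712,-.041,.13,55.2)"
```

```text
t [0.0848, 0.059, 0.1003] twist -0.443 rows>= 3.0 now [ 0.4684 -0.032   0.2304] [-1.7995e+02  5.0000e-02  2.9820e+01] t= 4.15 F [-1.3 -0.4  0.3] w 0.0827
```

```bash
python3 -m handwheel '[[0.087,0.085,0.059,0,-0.443],[0.087,0.085,0.059,0,-0.443],[0.087,0.085,0.059,0.05,-0.443],[0.087,0.085,0.059,0.1,-0.443],[0.087,0.085,0.059,0.1,-0.443],[0.087,0.085,0.059,0.1,-0.443]]'; python3 - <<'E'
from go import *
go(.5712,-.041,.046,55.2)
cv2.imwrite("pics/w4.png",read_camera("wrist"))
crop("side",262,142,382,222,6,"pics/s4.png")
E
```

```text
time_s: 4.75
tool_pos: [0.5712, -0.0396, 0.1308]
tool_rot: [-179.9, 0.0, 55.3]
force: [-0.4, 0.3, 1.1]
grip_width: 0.0871
t [-0.001, 0.0009, 0.0848] twist 0.0013 rows>= 1.7 now [ 0.5712 -0.0396  0.1308] [-1.7989e+02  5.0000e-02  5.5280e+01] t= 4.75 F [-0.4  0.3  1.1] w 0.0871
```

View pics/w4.png

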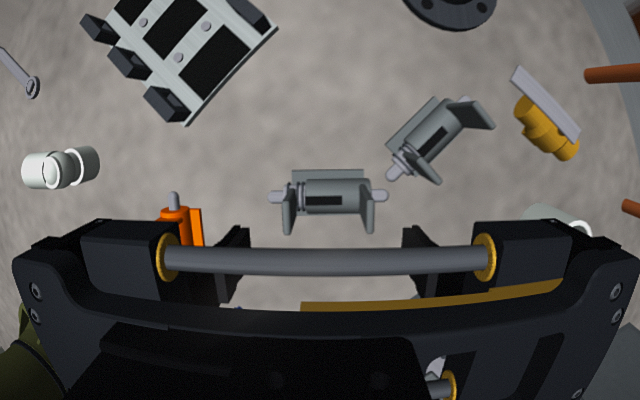

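View pics/s4.png

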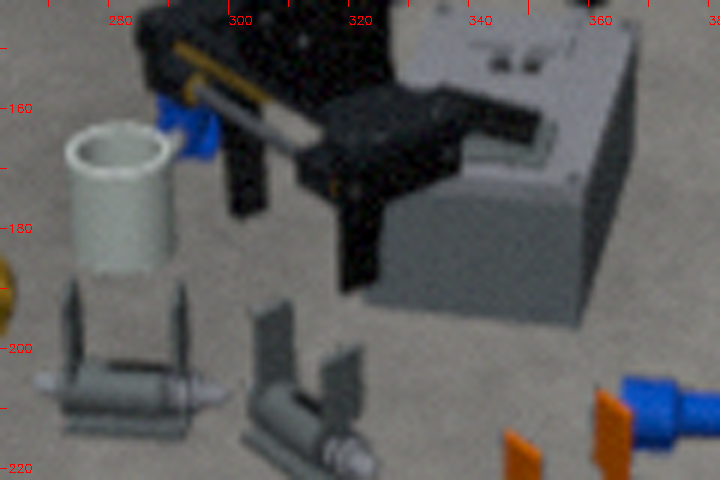

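```bash
python3 -m handwheel '[[0.087,0,0.001,0.04,0],[0.087,0,0.001,0.06,0],[0.087,0,0.001,0.06,0]]'; python3 - <<'E'
from h import *
cv2.imwrite("pics/w5.png",read_camera("wrist"))
crop("side",262,142,382,222,6,"pics/s5.png")
E
```

```text
time_s: 5.15
tool_pos: [0.5719, -0.0396, 0.0711]
tool_rot: [-180.0, 0.1, 55.4]
force: [-1.0, -0.2, -0.0]
grip_width: 0.0869
```

View pics/w5.png

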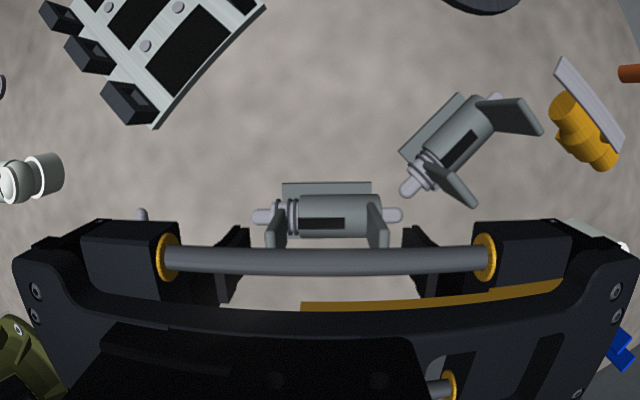

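View pics/s5.png

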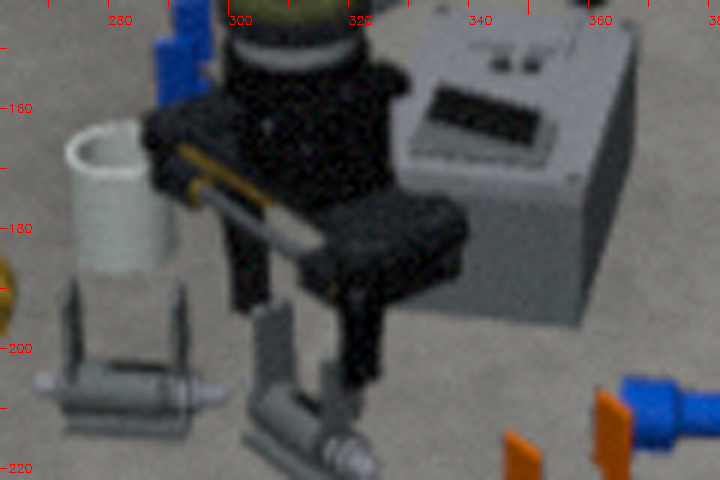

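```bash
python3 -m handwheel '[[0.087,-0.001,0.001,0.025,0],[0.087,-0.001,0.001,0.025,0],[0.06,-0.001,0.001,0.025,0],[0.03,-0.001,0.001,0.025,0],[0.03,-0.001,0.001,0.025,0],[0.03,-0.001,0.001,0.025,0],[0.03,-0.001,0.001,0.025,0],[0.03,-0.001,0.001,0.025,0],[0.03,-0.001,0.001,0.025,0],[0.03,-0.001,0.001,0.025,0]]' 30
```

```text
time_s: 6.25
tool_pos: [0.5745, -0.0414, 0.0474]
tool_rot: [179.8, -0.1, 55.4]
force: [2.7, -2.3, 5.6]
grip_width: 0.0456
```

```bash
python3 -m handwheel '[[0.03,0,0,-0.04,0],[0.03,0,0,-0.085,0],[0.03,0,0,-0.1,0],[0.03,0,0,-0.1,0]]'; python3 -c "
from go import *
go(.5565,.1249,.147,99.9)"
```

```text
time_s: 6.65
tool_pos: [0.5734, -0.0402, 0.1474]
tool_rot: [179.9, -0.1, 55.4]
force: [0.4, 0.8, -2.8]
grip_width: 0.0456
t [0.1263, -0.1076, 0.0003] twist -0.7766 rows>= 5.2 now [ 0.5734 -0.0402  0.1474] [ 1.7987e+02 -6.0000e-02  5.5400e+01] t= 6.65 F [ 0.4  0.8 -2.8] w 0.0456
```

```bash
python3 -m handwheel '[[0.03,0.126,-0.108,0,-0.777],[0.03,0.126,-0.108,0,-0.777],[0.03,0.126,-0.108,0,-0.777],[0.03,0.126,-0.108,0,-0.777],[0.03,0.126,-0.108,0,-0.777],[0.03,0.126,-0.108,0,-0.777],[0.03,0.126,-0.108,0,-0.777],[0.03,0.126,-0.108,0,-0.777]]'; python3 - <<'E'
from go import *
import pickle
go(.5565,.1249,.147,99.9)
p=camera_params("wrist");im=read_camera("wrist");pickle.dump(p,open("w6.pkl","wb"))
cv2.imwrite("pics/w6.png",im); crop("side",240,180,360,290,6,"pics/s6.png")
crop("top",220,150,330,250,6,"pics/t6.png")
E
```

```text
time_s: 7.45
tool_pos: [0.5548, 0.1233, 0.1447]
tool_rot: [-179.9, 0.0, 99.7]
force: [-0.5, 0.6, -2.6]
grip_width: 0.0457
t [0.0012, 0.002, -0.0023] twist -0.0039 rows>= 0.1 now [0.5548 0.1233 0.1447] [-179.87    0.     99.68] t= 7.45 F [-0.5  0.6 -2.6] w 0.0457
```

View pics/w6.png

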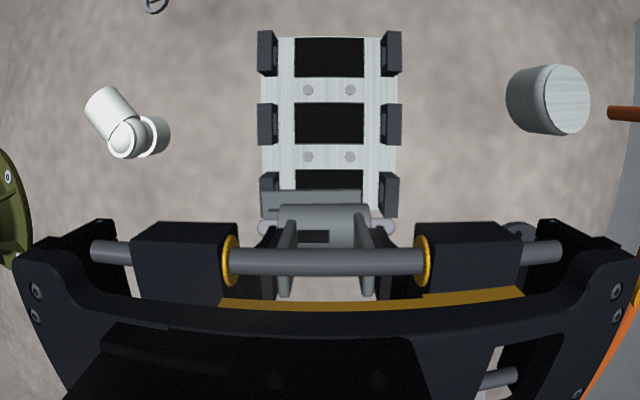

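View pics/s6.png

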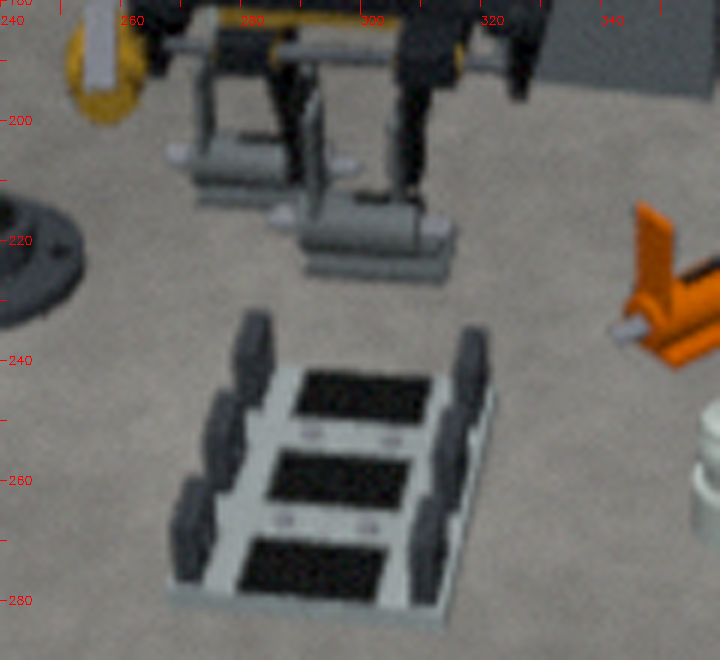

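View pics/t6.png

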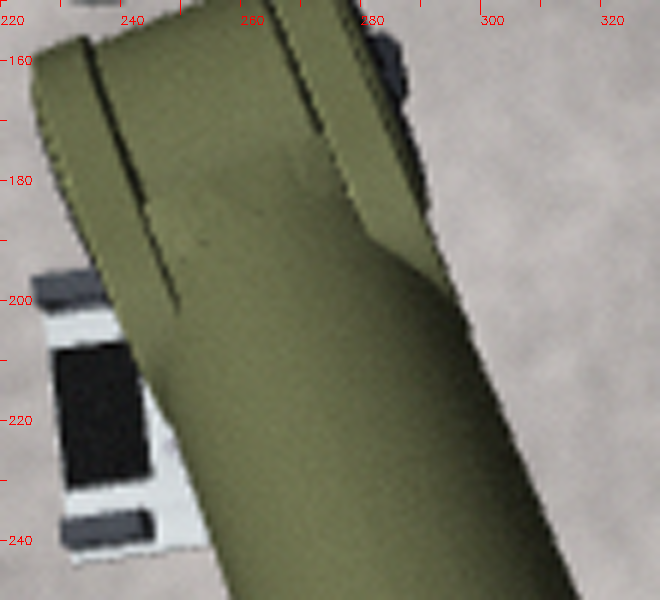

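```bash
python3 - <<'E'
from h import *
im=cv2.imread("pics/w6.png")
crop("wrist",245,20,415,130,4,"pics/w6a.png",im)
crop("wrist",245,120,415,245,4,"pics/w6b.png",im)
E
```

```text
(no output)
```

View pics/w6a.png

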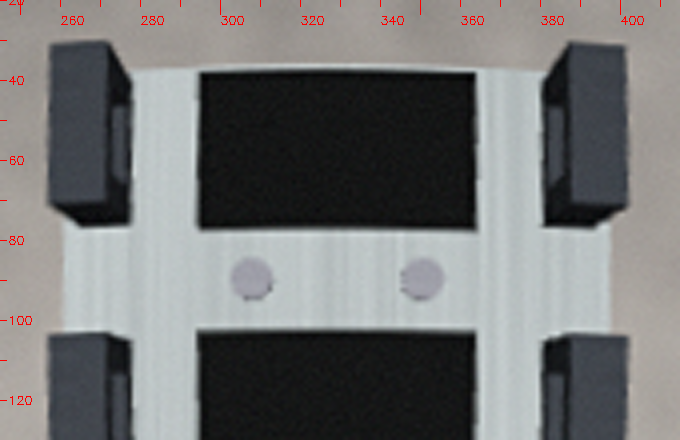

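View pics/w6b.png

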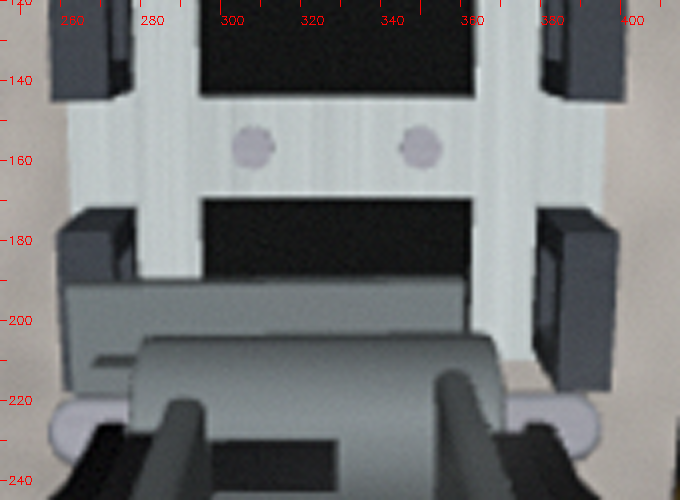

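```bash
python3 - <<'E'
from h import *
from scipy.optimize import least_squares
import pickle
p=pickle.load(open("w6.pkl","rb"))
a=lambda X,Y:np.array([245+X/4,20+Y/4]);b=lambda X,Y:np.array([245+X/4,120+Y/4])
hx,hy=.0321,.0196
O=[(a(198,72),hx*-1,.064+hy,.012),(a(476,72),hx,.064+hy,.012),(a(476,229),hx,.064-hy,.012),(a(198,229),-hx,.064-hy,.012),
(a(198,331),-hx,hy,.012),(a(475,331),hx,hy,.012),(b(200,96),-hx,-hy,.012),(b(474,96),hx,-hy,.012),(b(202,199),-hx,-.064+hy,.012),(b(471,199),hx,-.064+hy,.012),
(a(108,42),-.0485,.082,.048),(a(570,42),.0485,.082,.048),(a(108,205),-.0485,.046,.048),(a(570,205),.0485,.046,.048),(a(108,335),-.0485,.018,.048),(a(568,335),.0485,.018,.048)]
def f(q):
    c,s=np.cos(q[2]),np.sin(q[2])
    return np.concatenate([proj("wrist",[q[0]+c*X-s*Y,q[1]+s*X+c*Y,Z],p)-o for o,X,Y,Z in O])
R=least_squares(f,[.545,.187,.17],loss="soft_l1");q=R.x
print(q,np.degrees(q[2]),np.round(f(q),1))
c,s=np.cos(q[2]),np.sin(q[2]);print("bay1",q[0]+s*.064,q[1]-c*.064,"bay2",q[:2])
for z in(.1157,):
    T=[at("wrist",257.5,226,z,p),at("wrist",395,226,z,p)]
    for t in T: d=t[:2]-q[:2];print(t,"rack",c*d[0]+s*d[1],-s*d[0]+c*d[1])
    print(np.linalg.norm(T[0]-T[1]))
E
```

```text
[0.54645435 0.18867374 0.16974924] 9.725914873033025 [ 0.8  0.2 -0.8  0.4 -0.5  0.4  0.6  0.2  0.6  0.5 -0.3  0.6  0.5  0.3
 -0.5  0.4  0.4  0.3 -0.2  0.3 -0.3 -0.6 -0.1 -0.2 -0.8 -1.   0.5 -0.7
 -0.7 -0.7  1.  -0.5]
bay1 0.5572662045226789 0.12559359814362292 bay2 [0.54645435 0.18867374]
[0.50990978 0.11593313 0.1157    ] rack -0.04830777585957337 -0.06552145181208702
[0.5994524  0.13128159 0.1157    ] rack 0.04254076454268217 -0.06552049772561525
0.09084854040726542
```

```bash
python3 -m handwheel '[[0.03,0.0015,0.003,0.02,0],[0.03,0.0015,0.003,0.04,0],[0.03,0.0015,0.003,0.048,0],[0.03,0.0015,0.003,0.048,0],[0.03,0.0015,0.003,0.048,0]]'; python3 - <<'E'
from go import *
go(.5574,.1254,.06,99.73)
im=read_camera("wrist");cv2.imwrite("pics/w7.png",im);crop("wrist",225,100,425,250,4,"pics/w7a.png",im)
crop("side",240,180,360,290,6,"pics/s7.png")
E
```

```text
time_s: 8.1
tool_pos: [0.5585, 0.1266, 0.0987]
tool_rot: [180.0, -0.0, 99.9]
force: [1.1, 0.1, -2.8]
grip_width: 0.0453
t [-0.001, -0.0013, 0.0387] twist 0.0027 rows>= 0.8 now [0.5585 0.1266 0.0987] [179.95  -0.    99.89] t= 8.1 F [ 1.1  0.1 -2.8] w 0.0453
```

View pics/w7a.png

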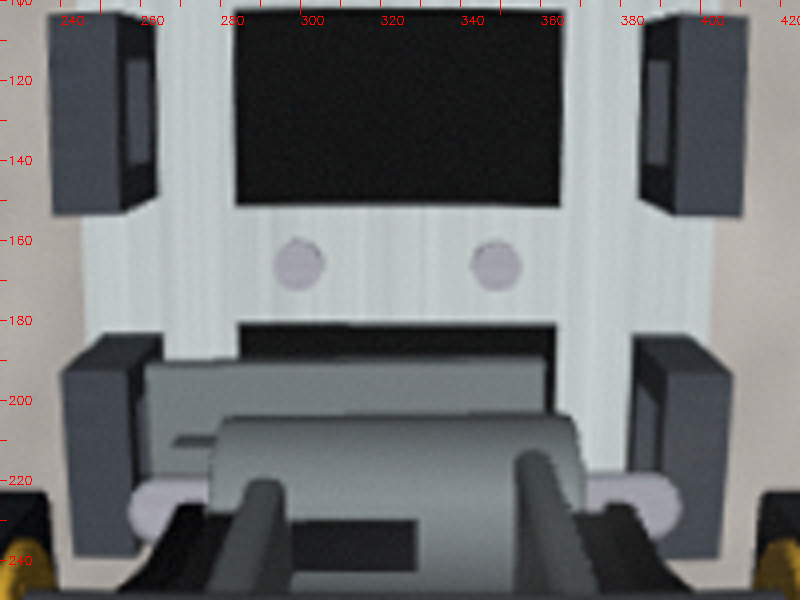

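View pics/s7.png

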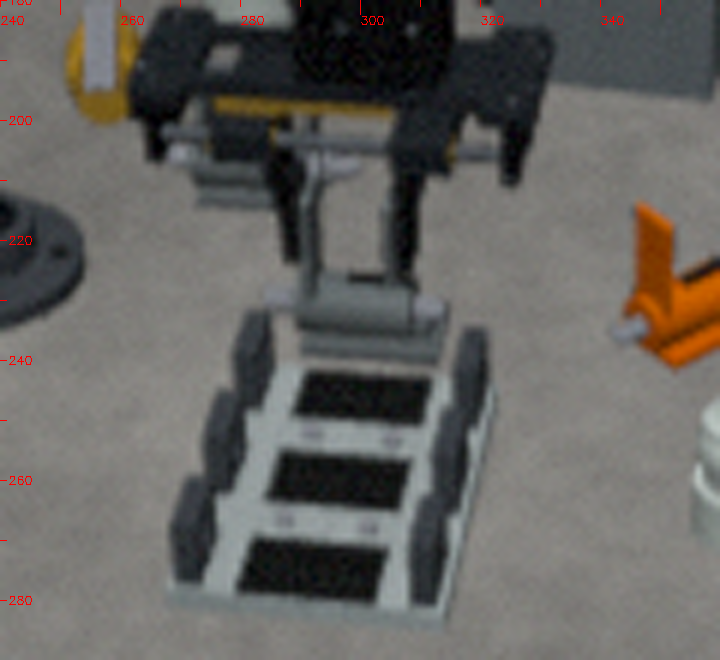

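```bash
python3 -m handwheel '[[0.03,-0.001,-0.0012,0.004,0],[0.03,-0.001,-0.0012,0.008,0],[0.03,-0.001,-0.0012,0.008,0],[0.03,-0.001,-0.0012,0.008,0]]'; python3 - <<'E'
from go import *
import pickle
go(.5574,.1254,.06,99.73)
p=camera_params("wrist");pickle.dump(p,open("w8.pkl","wb"))
im=read_camera("wrist");cv2.imwrite("pics/w8.png",im);crop("wrist",225,100,425,250,4,"pics/w8a.png",im)
E
```

```text
time_s: 8.6
tool_pos: [0.5569, 0.1253, 0.0899]
tool_rot: [-180.0, 0.0, 99.9]
force: [-0.7, 0.5, -3.5]
grip_width: 0.0455
t [-0.0, 0.0005, 0.0299] twist 0.0032 rows>= 0.6 now [0.5569 0.1253 0.0899] [-179.98    0.     99.91] t= 8.6 F [-0.7  0.5 -3.5] w 0.0455
```

View pics/w8a.png

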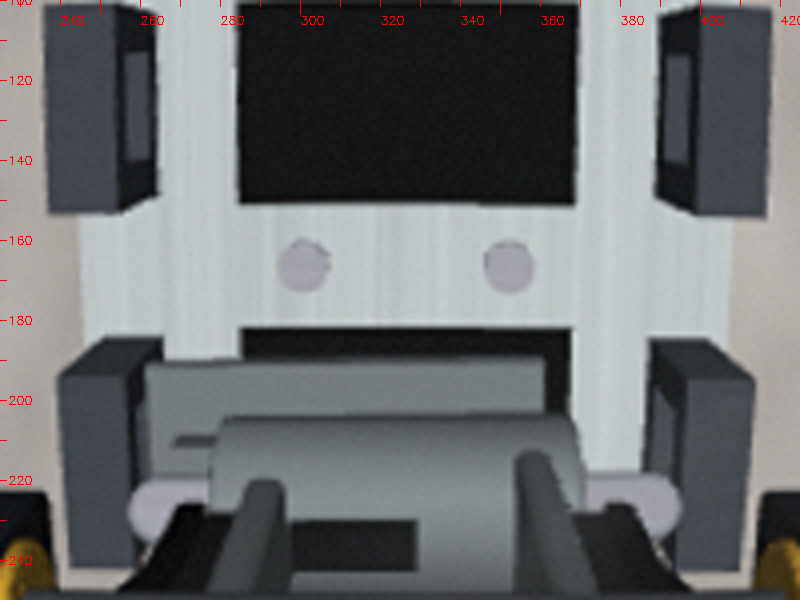

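```bash
python3 -m handwheel '[[0.03,0,0.0003,0.004,0],[0.03,0,0.0003,0.008,0],[0.03,0,0.0003,0.012,0],[0.03,0,0.0003,0.015,0],[0.03,0,0.0003,0.015,0]]'
```

```text
time_s: 9.15
tool_pos: [0.5568, 0.1253, 0.0743]
tool_rot: [-179.9, -0.0, 99.9]
force: [0.1, 0.7, -3.3]
grip_width: 0.0457
```

Pins are entering with no contact force. I'll continue to the base plate.

```bash
python3 -m handwheel '[[0.03,0,0.0003,0.004,0],[0.03,0,0.0003,0.008,0],[0.03,0,0.0003,0.0115,0],[0.03,0,0.0003,0.0115,0],[0.03,0,0.0003,0.0115,0]]';  python3 -m handwheel '[[0.03,0,0,0.002,0],[0.03,0,0,0.002,0],[0.03,0,0,0.002,0]]'
```

```text
time_s: 9.65
tool_pos: [0.5575, 0.1255, 0.0634]
tool_rot: [-180.0, 0.0, 99.9]
force: [0.1, -0.5, -4.4]
grip_width: 0.0455
time_s: 9.95
tool_pos: [0.5576, 0.1254, 0.0615]
tool_rot: [180.0, 0.0, 99.9]
force: [0.1, 0.2, -3.5]
grip_width: 0.0452
```

```bash
python3 -m handwheel '[[0.03,0,0,0.002,0],[0.03,0,0,0.0025,0],[0.03,0,0,0.0025,0]]'
```

```text
time_s: 10.25
tool_pos: [0.5578, 0.1255, 0.0594]
tool_rot: [180.0, 0.0, 99.9]
force: [0.3, -0.3, -0.8]
grip_width: 0.0455
```

Just touching (force −3.5 → −0.8). Now open.

```bash
python3 -m handwheel '[[0.05,0,0,0.0005,0],[0.055,0,0,0.0005,0],[0.06,0,0,0.0005,0],[0.065,0,0,0.0005,0],[0.087,0,0,0.0005,0],[0.087,0,0,0.0005,0],[0.087,0,0,0.0005,0],[0.087,0,0,0.0005,0]]'; python3 - <<'E'
from h import *
im=read_camera("wrist");cv2.imwrite("pics/w9.png",im);crop("wrist",215,130,435,260,3,"pics/w9a.png",im)
crop("side",240,180,360,290,6,"pics/s9.png")
E
```

```text
time_s: 11.05
tool_pos: [0.5579, 0.1255, 0.0585]
tool_rot: [180.0, -0.0, 99.9]
force: [0.2, -1.0, -0.1]
grip_width: 0.0848
```

View pics/w9a.png

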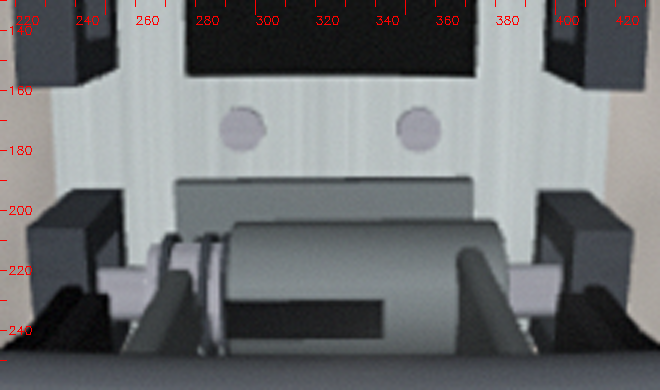

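View pics/s9.png

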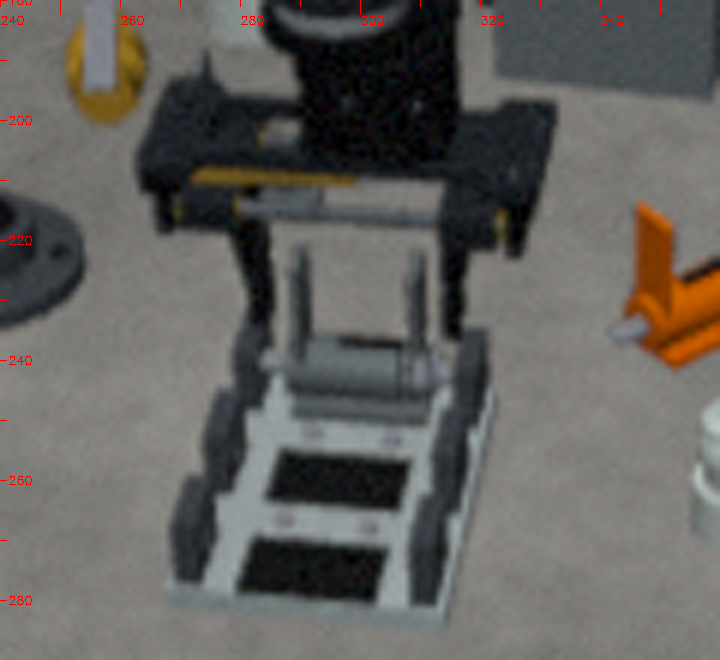

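```bash
python3 -m handwheel '[[0.087,0,0,-0.04,0],[0.087,0,0,-0.09,0],[0.087,0,0,-0.14,0],[0.087,0,0,-0.175,0],[0.087,0,0,-0.175,0]]'; python3 - <<'E'
from go import *
go(.67,-.12,.235,102)
crop("top",215,140,375,240,5,"pics/t10.png")
im=read_camera("wrist");crop("wrist",225,80,425,230,4,"pics/w10a.png",im)
E
```

```text
time_s: 11.65
tool_pos: [0.5607, 0.1268, 0.2395]
tool_rot: [179.4, 0.0, 99.9]
force: [0.6, -0.2, 0.4]
grip_width: 0.0871
t [-0.2619, 0.0651, 0.0054] twist -0.0364 rows>= 5.4 now [0.5607 0.1268 0.2395] [1.794e+02 3.000e-02 9.992e+01] t= 11.65 F [ 0.6 -0.2  0.4] w 0.0871
```

View pics/t10.png

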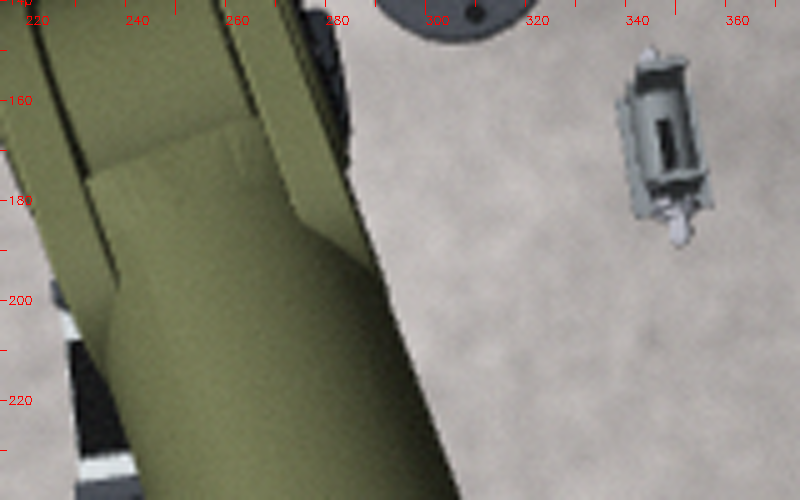

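View pics/w10a.png

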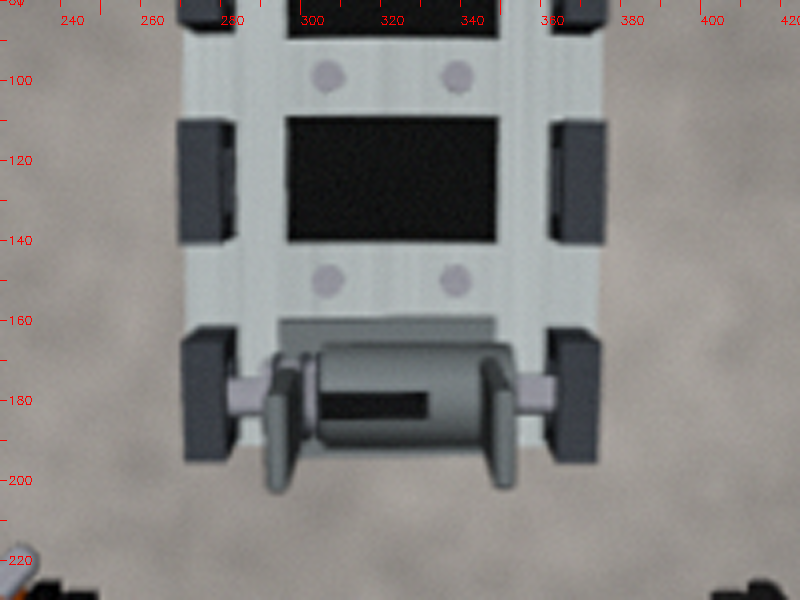

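Spool B is seated in bay 1, with both pins hidden in the lug recesses. Spool A is unchanged at top (349,167). Next I'll move to look at A.

```bash
python3 -m handwheel '[[0.087,-0.262,0.065,0,-0.036],[0.087,-0.262,0.065,0,-0.036],[0.087,-0.262,0.065,0,-0.036],[0.087,-0.262,0.065,0,-0.036],[0.087,-0.262,0.065,0,-0.036],[0.087,-0.262,0.065,0,-0.036],[0.087,-0.262,0.065,0,-0.036],[0.087,-0.262,0.065,0,-0.036],[0.087,-0.262,0.065,0,-0.036]]'; python3 - <<'E'
from go import *
import pickle
p=camera_params("wrist");pickle.dump(p,open("w11.pkl","wb"))
im=read_camera("wrist");cv2.imwrite("pics/w11.png",im);crop("wrist",265,80,405,220,5,"pics/w11a.png",im)
go(.678,-.048,.13,102)
E
```

```text
time_s: 12.65
tool_pos: [0.6661, -0.1189, 0.2326]
tool_rot: [-179.9, -0.1, 102.2]
force: [0.4, 0.3, -0.1]
grip_width: 0.0868
t [0.0667, 0.0265, 0.1032] twist 0.0028 rows>= 2.5 now [ 0.6663 -0.1189  0.2331] [-1.7996e+02 -6.0000e-02  1.0216e+02] t= 12.7 F [-0.4  0.3  0.3] w 0.087
```

View pics/w11a.png

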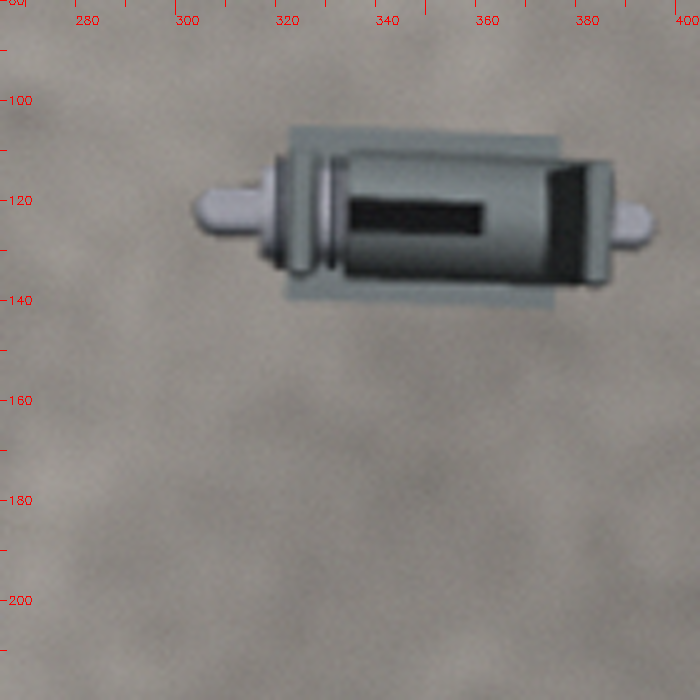

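```bash
python3 - <<'E'
from h import *
import fit,pickle
p=pickle.load(open("w11.pkl","rb"))
_p=proj;fit.proj=lambda n,X:_p(n,X,p)
a=lambda X,Y:("wrist",265+X/5,80+Y/5)
r=fit.pose([a(192,211)+(.056,0,.018),a(657,223)+(-.056,0,.018),a(302,212)+(.03,0,.084),a(598,225)+(-.03,0,.084)],x0=(.678,-.048,3.33))
print(r)
from go import *
go(r[0][0],r[0][1],.13,r[1]-90)
E
```

```text
(array([ 0.68047987, -0.04770925,  3.33612091]), np.float64(191.14564816864313), array([ 0.4,  0.1, -0.7,  0.5, -0.2,  0. ,  0.4, -0.6]))
t [0.0665, 0.029, 0.1032] twist 0.0178 rows>= 2.5 now [ 0.6663 -0.1189  0.2331] [-1.7996e+02 -6.0000e-02  1.0216e+02] t= 12.7 F [-0.4  0.3  0.3] w 0.087
```

```bash
python3 -m handwheel '[[0.087,0.0665,0.029,0,0.018],[0.087,0.0665,0.029,0.04,0.018],[0.087,0.0665,0.029,0.09,0.018],[0.087,0.0665,0.029,0.13,0.018],[0.087,0.0665,0.029,0.16,0.018],[0.087,0.0665,0.029,0.16,0.018]]'; python3 - <<'E'
from go import *
im=read_camera("wrist");cv2.imwrite("pics/w12.png",im)
go(.6805,-.0477,.046,101.1)
E
```

```text
time_s: 13.3
tool_pos: [0.6771, -0.0489, 0.0685]
tool_rot: [-179.5, -0.1, 101.1]
force: [0.2, 0.7, 0.2]
grip_width: 0.0871
t [0.0011, 0.0014, 0.0259] twist -0.0007 rows>= 0.5 now [ 0.6794 -0.049   0.0719] [-1.7977e+02 -7.0000e-02  1.0106e+02] t= 13.35 F [ 1.6 -0.5  0.1] w 0.0871
```

View pics/w12.png

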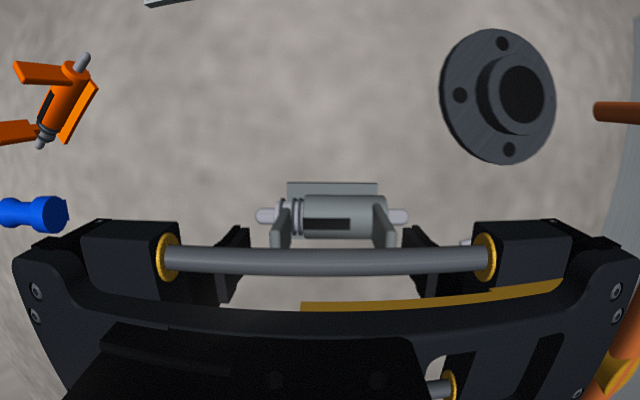

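```bash
python3 -m handwheel '[[0.087,0.001,0.0015,0.025,0],[0.087,0.001,0.0015,0.025,0],[0.06,0.001,0.0015,0.025,0],[0.03,0.001,0.0015,0.025,0],[0.03,0.001,0.0015,0.025,0],[0.03,0.001,0.0015,0.025,0],[0.03,0.001,0.0015,0.025,0],[0.03,0.001,0.0015,0.025,0],[0.03,0.001,0.0015,0.025,0],[0.03,0.001,0.0015,0.025,0]]' 30; python3 -m handwheel '[[0.03,0,0,-0.04,0],[0.03,0,0,-0.085,0],[0.03,0,0,-0.13,0],[0.03,0,0,-0.13,0]]'; python3 -c "
from go import *
go(.5467,.1885,.16,99.9)"
```

```text
time_s: 14.35
tool_pos: [0.6846, -0.0488, 0.0502]
tool_rot: [179.7, 0.0, 101.0]
force: [4.3, 2.0, 6.5]
grip_width: 0.0454
time_s: 14.75
tool_pos: [0.6854, -0.0487, 0.1852]
tool_rot: [179.5, 0.1, 100.9]
force: [0.8, 0.0, -2.0]
grip_width: 0.0456
t [0.2593, -0.0914, 0.0238] twist 0.018 rows>= 5.5 now [ 0.6854 -0.0487  0.1852] [1.7950e+02 1.4000e-01 1.0093e+02] t= 14.75 F [ 0.8  0.  -2. ] w 0.0456
```

```bash
python3 -m handwheel '[[0.03,0.26,-0.091,0,0.018],[0.03,0.26,-0.091,0,0.018],[0.03,0.26,-0.091,0,0.018],[0.03,0.26,-0.091,0,0.018],[0.03,0.26,-0.091,0,0.018],[0.03,0.26,-0.091,0,0.018],[0.03,0.26,-0.091,0,0.018],[0.03,0.26,-0.091,0.03,0.018],[0.03,0.26,-0.091,0.04,0.018],[0.03,0.26,-0.091,0.04,0.018]]'; python3 - <<'E'
from go import *
im=read_camera("wrist");cv2.imwrite("pics/w13.png",im);crop("wrist",225,80,425,250,4,"pics/w13a.png",im)
go(.5467,.1885,.09,99.9)
E
```

```text
time_s: 15.75
tool_pos: [0.542, 0.1868, 0.1355]
tool_rot: [-179.6, 0.1, 99.8]
force: [-0.8, -0.2, -2.3]
grip_width: 0.0457
t [0.0004, 0.0039, 0.047] twist -0.001 rows>= 0.9 now [0.5431 0.1875 0.1371] [-1.7978e+02  2.0000e-02  9.9840e+01] t= 15.8 F [ 0.1  0.2 -2.2] w 0.0458
```

View pics/w13a.png

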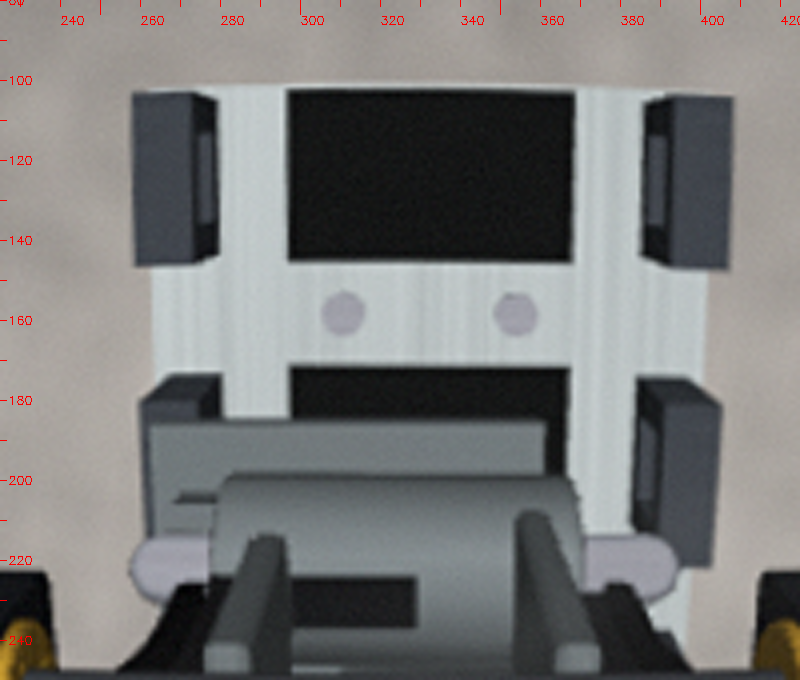

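```bash
python3 -m handwheel '[[0.03,0.0004,0.004,0.02,0],[0.03,0.0004,0.004,0.035,0],[0.03,0.0004,0.004,0.043,0],[0.03,0.0004,0.004,0.043,0],[0.03,0.0004,0.004,0.043,0],[0.03,0.0004,0.004,0.043,0]]'; python3 - <<'E'
from go import *
im=read_camera("wrist");cv2.imwrite("pics/w14.png",im);crop("wrist",225,80,425,250,4,"pics/w14a.png",im)
go(.5467,.1885,.06,99.9)
E
```

```text
time_s: 16.4
tool_pos: [0.5483, 0.1903, 0.0964]
tool_rot: [179.9, -0.0, 99.9]
force: [-0.1, 1.2, -2.5]
grip_width: 0.0456
t [-0.0014, -0.0019, 0.0364] twist 0.0002 rows>= 0.7 now [0.5483 0.1902 0.0964] [179.92  -0.    99.91] t= 16.45 F [-0.2  0.6 -2.6] w 0.0453
```

View pics/w14a.png

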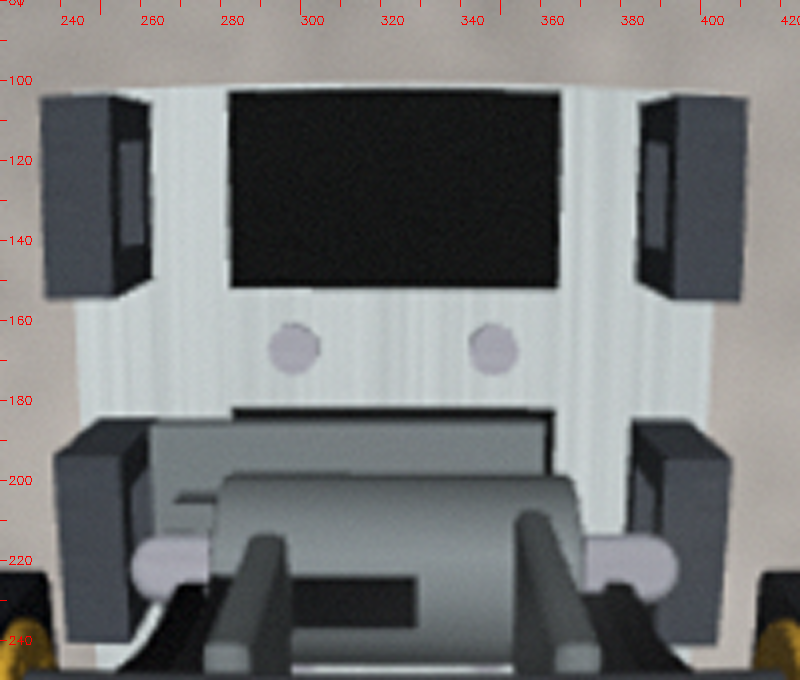

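```bash
python3 -m handwheel '[[0.03,-0.0012,-0.0018,0.002,0],[0.03,-0.0012,-0.0018,0.005,0],[0.03,-0.0012,-0.0018,0.005,0],[0.03,-0.0012,-0.0018,0.005,0]]'; python3 - <<'E'
from go import *
im=read_camera("wrist");cv2.imwrite("pics/w15.png",im);crop("wrist",225,80,425,250,4,"pics/w15a.png",im)
go(.5467,.1885,.06,99.9)
E
```

```text
time_s: 16.85
tool_pos: [0.5461, 0.1884, 0.0904]
tool_rot: [-180.0, 0.0, 99.9]
force: [-0.3, -0.4, -2.1]
grip_width: 0.0456
t [-0.0001, 0.0005, 0.0305] twist 0.0003 rows>= 0.6 now [0.5462 0.1885 0.0905] [-180.      0.     99.92] t= 16.9 F [-0.1 -0.5 -2.3] w 0.0453
```

View pics/w15a.png

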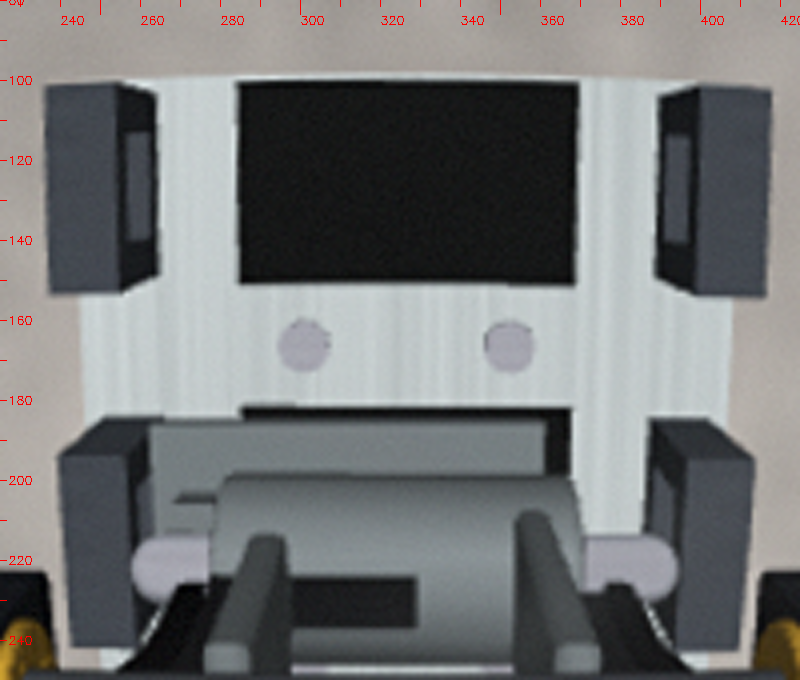

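Centred, as at bay 1: the lug edges at about 128 and 680 average 404, against 405 for the pins. Descending.

```bash
python3 -m handwheel '[[0.03,0,0.0004,0.004,0],[0.03,0,0.0004,0.008,0],[0.03,0,0.0004,0.012,0],[0.03,0,0.0004,0.015,0],[0.03,0,0.0004,0.015,0]]';python3 -m handwheel '[[0.03,0,0,0.004,0],[0.03,0,0,0.008,0],[0.03,0,0,0.010,0],[0.03,0,0,0.010,0],[0.03,0,0,0.010,0]]'
```

```text
time_s: 17.4
tool_pos: [0.5461, 0.1884, 0.0748]
tool_rot: [-179.9, 0.0, 99.9]
force: [-0.1, 0.6, -3.3]
grip_width: 0.0456
time_s: 17.9
tool_pos: [0.5466, 0.1885, 0.0655]
tool_rot: [-180.0, 0.0, 99.9]
force: [-0.4, -0.7, -2.9]
grip_width: 0.0456
```

```bash
python3 -m handwheel '[[0.03,0,0,0.0015,0],[0.03,0,0,0.0025,0],[0.03,0,0,0.0025,0],[0.03,0,0,0.0025,0]]'
```

```text
time_s: 18.3
tool_pos: [0.5466, 0.1885, 0.063]
tool_rot: [-180.0, 0.0, 99.9]
force: [-0.6, -0.3, -2.5]
grip_width: 0.0453
```

```bash
python3 -m handwheel '[[0.03,0,0,0.001,0],[0.03,0,0,0.002,0],[0.03,0,0,0.002,0],[0.03,0,0,0.002,0]]'
```

```text
time_s: 18.7
tool_pos: [0.5469, 0.1887, 0.0619]
tool_rot: [180.0, 0.0, 99.9]
force: [-1.3, -0.9, 5.5]
grip_width: 0.0454
```

Contact (force swung to +5.5). Open and back off.

```bash
python3 -m handwheel '[[0.05,0,0,-0.0005,0],[0.055,0,0,-0.0005,0],[0.06,0,0,-0.0005,0],[0.065,0,0,-0.0005,0],[0.087,0,0,-0.0005,0],[0.087,0,0,-0.0005,0],[0.087,0,0,-0.0005,0],[0.087,0,0,-0.0005,0]]'; python3 -m handwheel '[[0.087,0,0,-0.04,0],[0.087,0,0,-0.09,0],[0.087,0,0,-0.14,0],[0.087,0,0,-0.175,0],[0.087,0,0,-0.175,0]]'; python3 - <<'E'
from go import *
from frames import *
im=read_camera("wrist");crop("wrist",225,80,425,240,4,"pics/w16a.png",im)
crop("side",240,180,360,290,6,"pics/s16.png")
x,y=w(BX,-.0407,-.0707);print(x,y)
go(.5,-.15,.235,4.8); go(x,y,.2,4.8)
E
```

```text
time_s: 19.5
tool_pos: [0.5467, 0.1885, 0.0613]
tool_rot: [180.0, -0.0, 99.9]
force: [0.4, 0.3, 0.4]
grip_width: 0.0851
time_s: 20.0
tool_pos: [0.5495, 0.1902, 0.2425]
tool_rot: [179.4, -0.0, 99.9]
force: [0.5, 0.3, -0.2]
grip_width: 0.087
0.49895876415213986 -0.3789577333725652
t [-0.3255, -0.1045, 0.002] twist -1.4817 rows>= 9.9 now [0.547  0.1886 0.237 ] [1.7991e+02 2.0000e-02 9.9910e+01] t= 20.1 F [-0.1  0.2 -1. ] w 0.0872
t [-0.5508, -0.145, 0.037] twist -1.4817 rows>= 11.4 now [0.547  0.1886 0.237 ] [1.7991e+02 2.0000e-02 9.9910e+01] t= 20.1 F [-0.1  0.2 -1. ] w 0.0872
```

View pics/w16a.png

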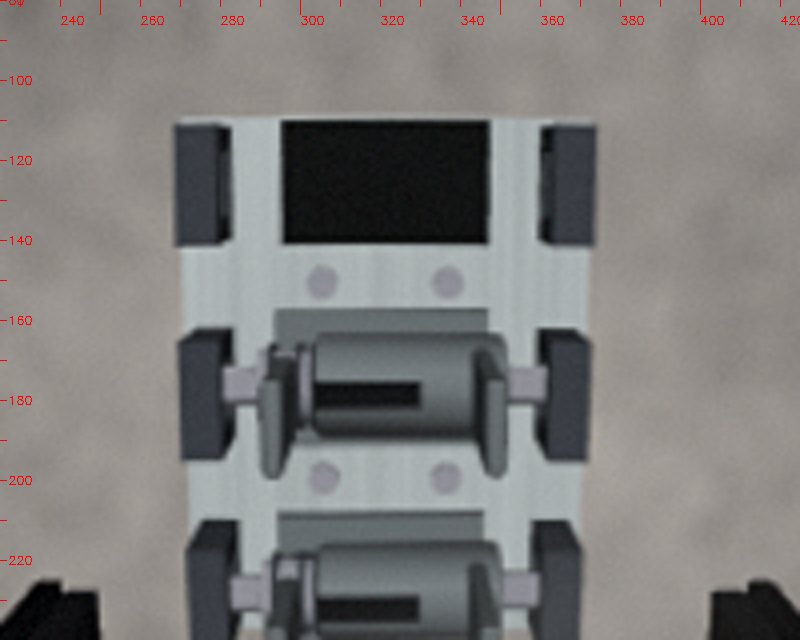

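View pics/s16.png

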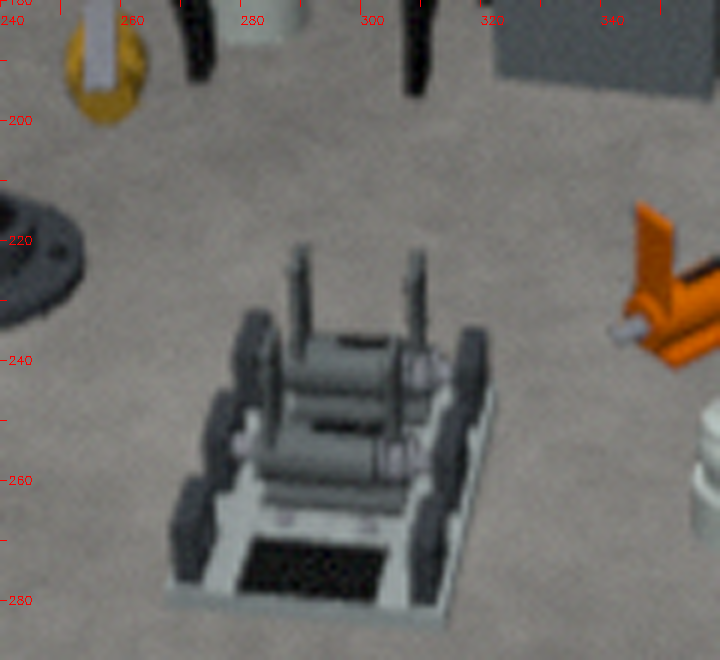

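```bash
python3 -c "
from go import *
go(.43,-.35,.235,4.8)"
```

```text
t [-0.5105, -0.2079, 0.0019] twist -1.4817 rows>= 11.0 now [0.547  0.1886 0.237 ] [1.7991e+02 2.0000e-02 9.9910e+01] t= 20.1 F [-0.1  0.2 -1. ] w 0.0872
```

```bash
python3 -m handwheel '[[0.06,-0.51,-0.208,0,1.66],[0.06,-0.51,-0.208,0,1.66],[0.06,-0.51,-0.208,0,1.66],[0.06,-0.51,-0.208,0,1.66],[0.06,-0.51,-0.208,0,1.66],[0.06,-0.51,-0.208,0,1.66],[0.06,-0.51,-0.208,0,1.66],[0.06,-0.51,-0.208,0,1.66],[0.06,-0.51,-0.208,0,1.66],[0.06,-0.51,-0.208,0,1.66],[0.06,-0.51,-0.208,0,1.66],[0.06,-0.51,-0.208,0,1.66],[0.06,-0.51,-0.208,0,1.66],[0.06,-0.51,-0.208,0,1.66],[0.06,-0.51,-0.208,0,1.66],[0.06,-0.51,-0.208,0,1.66]]'; python3 - <<'E'
from go import *
from frames import *
import pickle
p=camera_params("wrist");pickle.dump(p,open("w17.pkl","wb"))
im=read_camera("wrist");cv2.imwrite("pics/w17.png",im)
x,y=w(BX,-.0407,-.0707);go(x,y,.2,4.8);print(proj("wrist",[x,y,.138],p))
E
```

```text
time_s: 21.7
tool_pos: [0.4301, -0.3482, 0.2365]
tool_rot: [-180.0, 0.0, 5.0]
force: [0.2, -0.4, -0.0]
grip_width: 0.06
t [0.0661, 0.0362, 0.0366] twist 0.0024 rows>= 1.7 now [ 0.43   -0.3485  0.2366] [179.99  -0.     4.93] t= 21.75 F [ 0.1  0.4 -0.3] w 0.0599
[369.13424448 123.76389502]
```

View pics/w17.png

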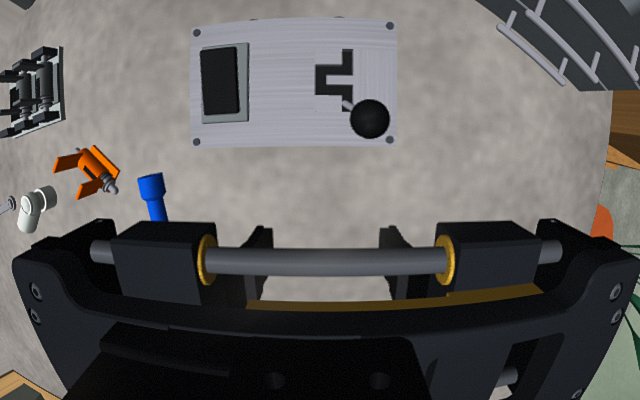

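```bash
python3 - <<'E'
from h import *
im=cv2.imread("pics/w17.png");crop("wrist",180,10,410,155,3,"pics/w17a.png",im)
crop("wrist",300,40,400,150,7,"pics/w17b.png",im)
E
```

```text
(no output)
```

View pics/w17a.png

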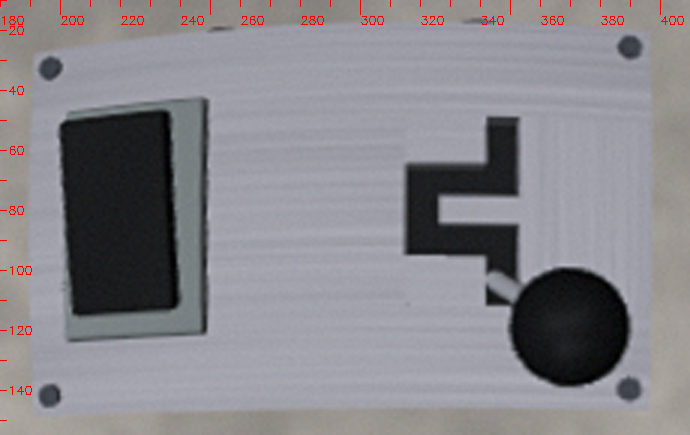

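View pics/w17b.png

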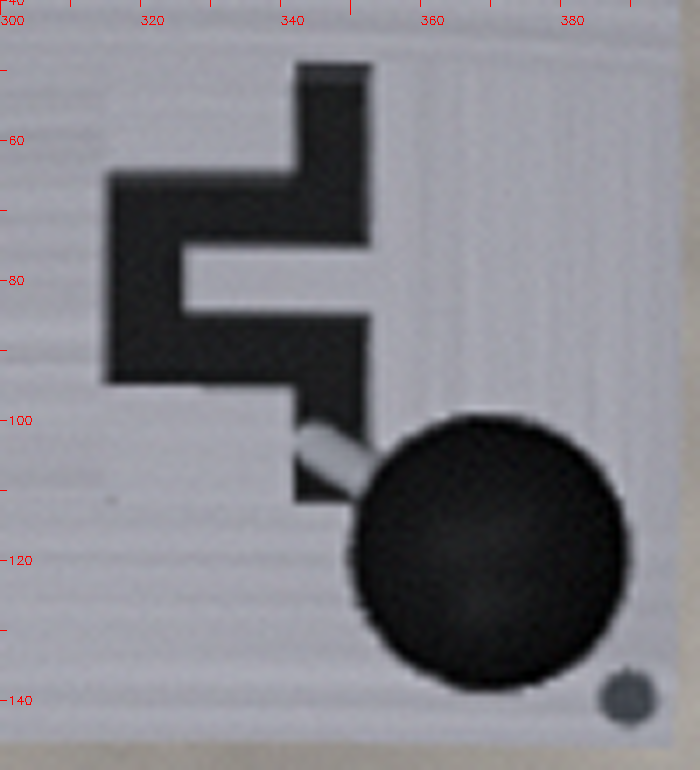

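```bash
python3 - <<'E'
from h import *
import fit,pickle
p=pickle.load(open("w17.pkl","rb"))
_p=proj;fit.proj=lambda n,X:_p(n,X,p)
b=lambda X,Y,x,y:("wrist",300+X/7,40+Y/7,x/1000,-.030+y/1000,.096)
r=fit.pose([b(106,172,15.5,5.5),b(106,383,-15.5,5.5),b(183,243,4.5,-5.5),b(183,314,-4.5,-5.5),b(370,243,4.5,-31.5),b(370,314,-4.5,-31.5),b(297,172,15.5,-20.5),b(297,385,-15.5,-20.5)],x0=(.5336,-.305,.08))
print(r)
q=r[0];q2=[q[0],q[1],q[2]]
from frames import w
for s,(X,Y) in{"farend":(333,63),"nearend":(330,502)}.items():
    P=at("wrist",300+X/7,40+Y/7,.096,p);c,sn=np.cos(q[2]),np.sin(q[2]);d=P[:2]-q[:2];print(s,c*d[0]+sn*d[1],-sn*d[0]+c*d[1])
P=at("wrist",370,118.9,.139,p);d=P[:2]-q[:2];print("knob",P,c*d[0]+sn*d[1],-sn*d[0]+c*d[1])
print(w(q2,0,.065))
E
```

```text
(array([ 0.53528809, -0.3042739 ,  0.08788786]), np.float64(5.035603616757115), array([-0.3, -0.4, -0.2,  0.6,  0.2,  0.3,  0.2, -0.7,  0.5,  0.6,  0.5,
       -0.5, -0.5, -0.4, -0.4,  0.4]))
farend 0.03111673896133173 -0.05601372976319689
nearend -0.03146213675376371 -0.05550323928714031
knob [ 0.50310103 -0.37914411  0.139     ] -0.0386345499859624 -0.07175602764739174
(np.float64(0.529582734077541), np.float64(-0.23952477604025374))
```

```bash
sed -i 's/^BX=.*;/BX=(.5353,-.3043,np.radians(5.04));/' frames.py; python3 - <<'E'
from go import *
go(.503,-.379,.119,5.04)
def k(x,y):
    a=np.arctan(x/85);b=np.arctan(-y*np.cos(a)/85);return 145*np.array([np.sin(a)*np.cos(b),-np.sin(b),np.cos(a)*np.cos(b)])
k0=k(-25,-26)
for x,y in[(-27,-26),(-25,-26),(-20,-26),(-15,-26),(-10,-26),(-10,-20),(-10,-13),(-10,-6),(-10,0),(-5,0),(0,0),(5,0),(10,0),(10,-6),(10,-13),(10,-20),(10,-26),(15,-26),(20,-26),(24,-26),(27,-26)]:
    d=k(x,y)-k0;print(x,y,np.round([d[0],-d[1],-d[2]],1),"knob box",np.round(k(x,y)+[0,-30,5],1))
E
```

```text
t [0.0701, 0.0366, 0.1176] twist -0.0018 rows>= 2.8 now [ 0.43   -0.3485  0.2366] [179.99  -0.     4.93] t= 21.75 F [ 0.1  0.4 -0.3] w 0.0599
-27 -26 [-2.9 -0.2  0.8] knob box [-42.1 -70.6 137.7]
-25 -26 [ 0. -0. -0.] knob box [-39.3 -70.8 138.5]
-20 -26 [ 7.4  0.5 -1.8] knob box [-31.8 -71.4 140.3]
-15 -26 [15.1  1.  -3.2] knob box [-24.1 -71.8 141.7]
-10 -26 [23.   1.3 -4.3] knob box [-16.2 -72.1 142.8]
-10 -20 [22.8 -7.8 -6.7] knob box [-16.5 -63.  145.2]
-10 -13 [ 22.5 -19.1  -8.9] knob box [-16.7 -51.8 147.4]
-10 -6 [ 22.4 -30.7 -10.2] knob box [-16.9 -40.1 148.7]
-10 0 [ 22.3 -40.8 -10.5] knob box [-16.9 -30.  149. ]
-5 0 [ 30.7 -40.8 -11.3] knob box [ -8.5 -30.  149.7]
0 0 [ 39.3 -40.8 -11.5] knob box [  0. -30. 150.]
5 0 [ 47.8 -40.8 -11.3] knob box [  8.5 -30.  149.7]
10 0 [ 56.2 -40.8 -10.5] knob box [ 16.9 -30.  149. ]
10 -6 [ 56.2 -30.7 -10.2] knob box [ 16.9 -40.1 148.7]
10 -13 [ 56.  -19.1  -8.9] knob box [ 16.7 -51.8 147.4]
10 -20 [55.8 -7.8 -6.7] knob box [ 16.5 -63.  145.2]
10 -26 [55.5  1.3 -4.3] knob box [ 16.2 -72.1 142.8]
15 -26 [63.4  1.  -3.2] knob box [ 24.1 -71.8 141.7]
20 -26 [71.1  0.5 -1.8] knob box [ 31.8 -71.4 140.3]
24 -26 [77.1  0.1 -0.4] knob box [ 37.8 -70.9 138.9]
27 -26 [81.4 -0.2  0.8] knob box [ 42.1 -70.6 137.7]
```

```bash
python3 -m handwheel '[[0.06,0.07,0.0366,0,0],[0.06,0.07,0.0366,0.02,0],[0.06,0.07,0.0366,0.06,0],[0.06,0.07,0.0366,0.09,0],[0.06,0.07,0.0366,0.117,0],[0.06,0.07,0.0366,0.117,0],[0.06,0.07,0.0366,0.117,0]]'; python3 - <<'E'
from go import *
im=read_camera("wrist");crop("wrist",200,130,450,320,3,"pics/w18.png",im); crop("side",310,115,390,195,7,"pics/s18.png")
go(.503,-.379,.119,5.04)
E
```

```text
time_s: 22.45
tool_pos: [0.5026, -0.38, 0.12]
tool_rot: [-180.0, 0.0, 4.8]
force: [1.1, -0.1, 0.6]
grip_width: 0.0599
t [-0.0005, -0.0019, 0.0029] twist -0.0038 rows>= 0.1 now [ 0.5036 -0.3808  0.1219] [ 1.7986e+02 -1.6000e-01  4.8200e+00] t= 22.55 F [ 0.3 -0.1  0.9] w 0.0602
```

View pics/w18.png

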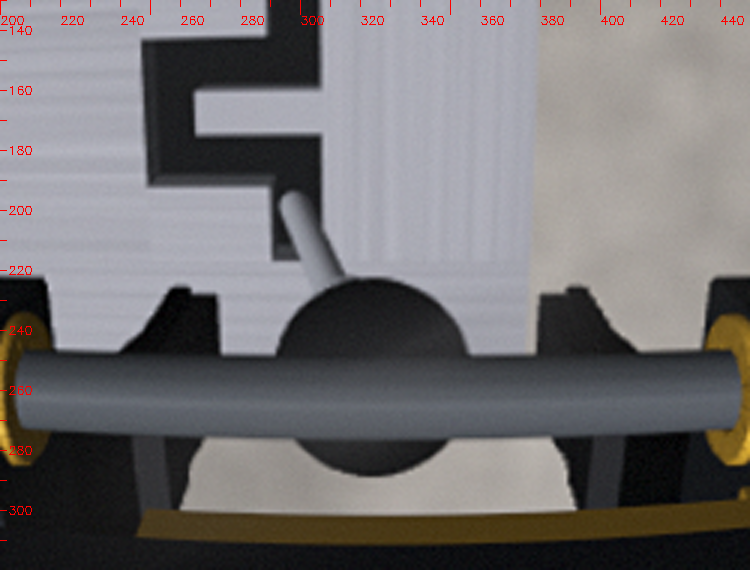

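View pics/s18.png

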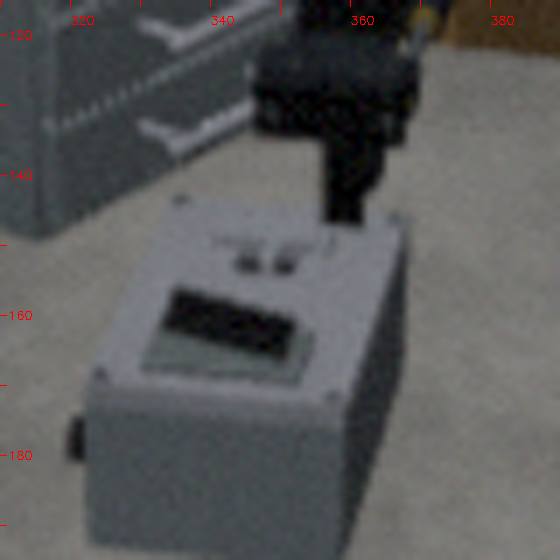

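```bash
python3 -m handwheel '[[0.06,0,-0.0018,0.003,0],[0.045,0,-0.0018,0.003,0],[0.03,0,-0.0018,0.003,0],[0.03,0,-0.0018,0.003,0],[0.03,0,-0.0018,0.003,0],[0.03,0,-0.0018,0.003,0]]' 8; python3 - <<'E'
from go import *
im=read_camera("wrist");crop("wrist",200,130,450,320,3,"pics/w19.png",im)
go(.503,-.379,.119,5.04)
E
```

```text
time_s: 23.15
tool_pos: [0.5022, -0.3785, 0.1166]
tool_rot: [180.0, -0.0, 4.8]
force: [0.9, 0.8, 0.3]
grip_width: 0.0329
t [0.0008, 0.0006, -0.0024] twist -0.0042 rows>= 0.1 now [ 0.5022 -0.3785  0.1166] [180.    0.    4.8] t= 23.2 F [-0.8 -0.3 -0.1] w 0.0331
```

View pics/w19.png

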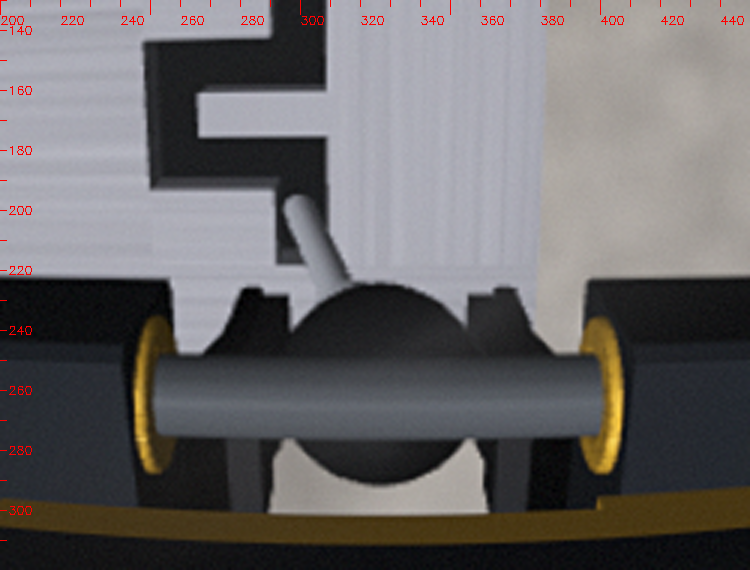

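```bash
python3 -m handwheel '[[0.03,0.0037,0.0002,-0.001,0],[0.03,0.0074,0.0005,-0.0018,0],[0.03,0.0112,0.0007,-0.0025,0],[0.03,0.015,0.001,-0.0032,0],[0.03,0.019,0.0012,-0.0038,0],[0.03,0.023,0.0013,-0.0043,0],[0.03,0.023,0.0013,-0.0043,0],[0.03,0.023,0.0013,-0.0043,0]]' 8; python3 - <<'E'
from go import *
from frames import *
im=read_camera("wrist");crop("wrist",200,130,450,320,3,"pics/w20.png",im)
go(*w(BX,-.0162,-.0721),.124,5.04)
E
```

```text
time_s: 24.0
tool_pos: [0.526, -0.3776, 0.1209]
tool_rot: [180.0, -0.1, 4.8]
force: [0.3, 0.9, 1.1]
grip_width: 0.0329
t [-0.0004, -0.0001, -0.0031] twist -0.0038 rows>= 0.1 now [ 0.5259 -0.3776  0.1209] [ 1.7999e+02 -7.0000e-02  4.8200e+00] t= 24.05 F [1.9 1.3 0.2] w 0.0328
```

View pics/w20.png

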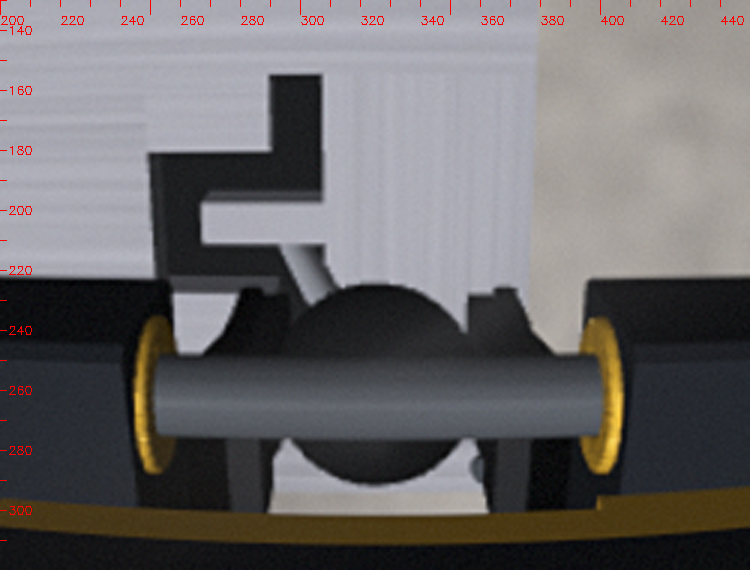

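```bash
python3 -m handwheel '[[0.03,-0.0004,-0.005,-0.0013,0],[0.03,-0.0006,-0.0091,-0.0024,0],[0.03,-0.0007,-0.0147,-0.0036,0],[0.03,-0.0009,-0.0204,-0.0046,0],[0.03,-0.001,-0.026,-0.0054,0],[0.03,-0.001,-0.032,-0.0059,0],[0.03,-0.001,-0.037,-0.0061,0],[0.03,-0.001,-0.0421,-0.0062,0],[0.03,-0.001,-0.0421,-0.0062,0],[0.03,-0.001,-0.0421,-0.0062,0]]' 8; python3 - <<'E'
from go import *
from frames import *
im=read_camera("wrist");crop("wrist",200,130,450,320,3,"pics/w21.png",im)
go(*w(BX,-.0169,-.03),.1275,5.04)
E
```

```text
time_s: 25.05
tool_pos: [0.5206, -0.3349, 0.1267]
tool_rot: [-179.9, 0.0, 4.8]
force: [0.6, 0.5, 0.0]
grip_width: 0.0324
t [0.0004, 0.0007, -0.0008] twist -0.0037 rows>= 0.0 now [ 0.5206 -0.335   0.1267] [-1.7991e+02  3.0000e-02  4.8300e+00] t= 25.1 F [ 0.   0.3 -0.7] w 0.0327
```

View pics/w21.png

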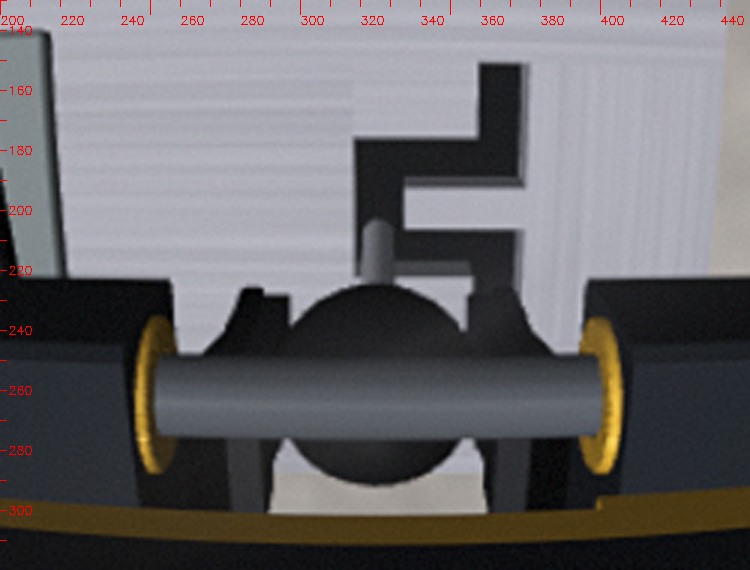

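```bash
python3 -m handwheel '[[0.03,0.0045,0.0004,-0.0005,0],[0.03,0.0085,0.0005,-0.0008,0],[0.03,0.0125,0.0005,-0.001,0],[0.03,0.017,0.0005,-0.001,0],[0.03,0.021,0.0005,-0.001,0],[0.03,0.0255,0.0005,-0.0008,0],[0.03,0.030,0.0005,-0.0005,0],[0.03,0.0342,0.0005,0,0],[0.03,0.0342,0.0005,0,0],[0.03,0.0342,0.0005,0,0]]' 8; python3 - <<'E'
from go import *
from frames import *
im=read_camera("wrist");crop("wrist",200,130,450,320,3,"pics/w22.png",im)
go(*w(BX,.0169,-.03),.1275,5.04)
E
```

```text
time_s: 26.1
tool_pos: [0.555, -0.3334, 0.1267]
tool_rot: [-180.0, -0.0, 4.8]
force: [-0.2, 1.0, -3.6]
grip_width: 0.033
t [-0.0001, -0.0007, -0.0008] twist -0.004 rows>= 0.0 now [ 0.5549 -0.3334  0.1267] [-1.7998e+02 -1.0000e-02  4.8100e+00] t= 26.15 F [-0.2  0.5 -4.7] w 0.0329
```

View pics/w22.png

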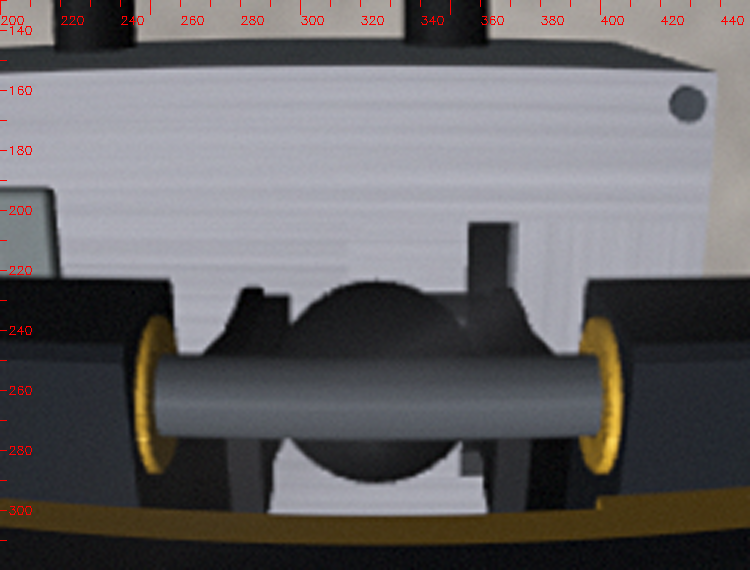

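Now toward −y (+ty), then far.

```bash
python3 -m handwheel '[[0.03,0,0.005,0,0],[0.03,0,0.01,0.0002,0],[0.03,-0.0001,0.0155,0.0009,0],[0.03,-0.0002,0.021,0.0016,0],[0.03,-0.0003,0.027,0.0027,0],[0.03,-0.0004,0.0325,0.0038,0],[0.03,-0.0006,0.037,0.005,0],[0.03,-0.0007,0.0415,0.0062,0],[0.03,-0.0007,0.0415,0.0062,0],[0.03,-0.0007,0.0415,0.0062,0]]' 8; python3 - <<'E'
from go import *
from frames import *
im=read_camera("wrist");crop("wrist",200,130,450,320,3,"pics/w23.png",im)
go(*w(BX,.0162,-.0721),.1213,5.04)
E
```

```text
time_s: 27.15
tool_pos: [0.5576, -0.3751, 0.1207]
tool_rot: [180.0, 0.0, 4.8]
force: [0.3, 2.0, -0.5]
grip_width: 0.0329
t [0.0003, -0.0004, -0.0006] twist -0.004 rows>= 0.0 now [ 0.5575 -0.3751  0.1207] [1.7998e+02 1.0000e-02 4.8100e+00] t= 27.2 F [ 0.3  1.6 -0.9] w 0.0331
```

View pics/w23.png

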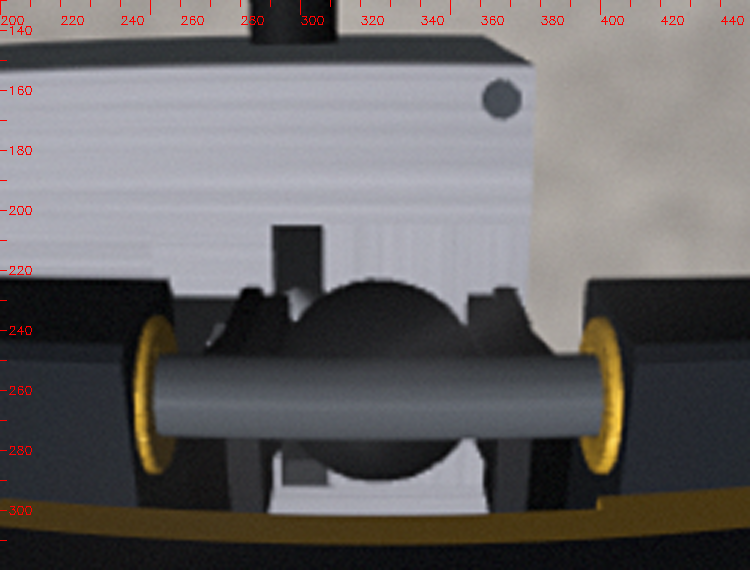

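```bash
python3 -m handwheel '[[0.03,0.004,-0.0003,0.0005,0],[0.03,0.008,-0.0004,0.0011,0],[0.03,0.012,-0.0006,0.0018,0],[0.03,0.016,-0.0009,0.0026,0],[0.03,0.02,-0.0012,0.0035,0],[0.03,0.024,-0.0014,0.0045,0],[0.03,0.0265,-0.0016,0.0052,0],[0.03,0.0265,-0.0016,0.0052,0],[0.03,0.0265,-0.0016,0.0052,0]]' 8; python3 - <<'E'
from go import *
from frames import *
im=read_camera("wrist");crop("wrist",200,130,450,320,3,"pics/w24.png",im)
go(*w(BX,.0425,-.0706),.1165,5.04)
E
```

```text
time_s: 28.1
tool_pos: [0.5828, -0.3716, 0.1154]
tool_rot: [-180.0, 0.1, 4.8]
force: [-4.3, 1.2, 0.9]
grip_width: 0.0333
t [0.0012, -0.0006, -0.0011] twist -0.0048 rows>= 0.0 now [ 0.5827 -0.3716  0.1154] [-1.7999e+02  1.4000e-01  4.7700e+00] t= 28.15 F [-5.7  0.9  0.6] w 0.0328
```

View pics/w24.png

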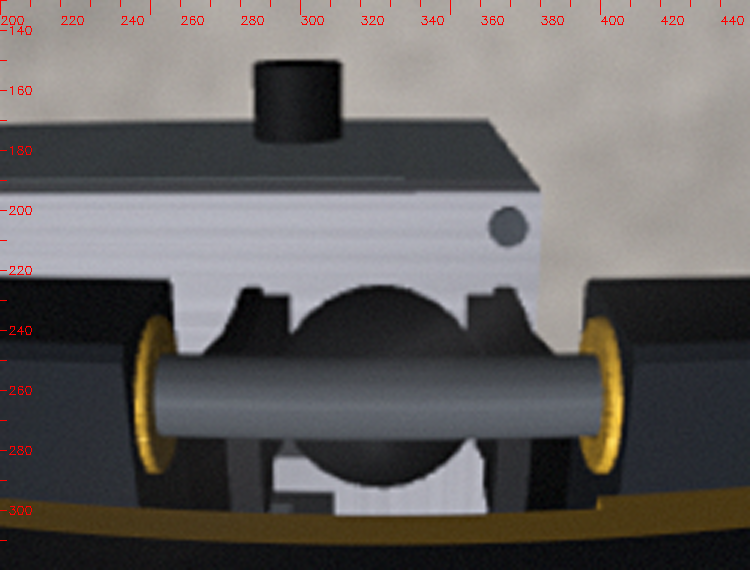

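```bash
python3 -m handwheel '[[0.06,0,0,0,0],[0.06,0,0,0,0],[0.06,0,0,0,0],[0.06,0,0,-0.03,0],[0.06,0,0,-0.07,0],[0.06,-0.03,0,-0.1,0],[0.06,-0.08,0,-0.12,0],[0.06,-0.13,0,-0.12,0],[0.06,-0.13,0,-0.12,0]]'; python3 - <<'E'
from go import *
from frames import *
import pickle
pickle.dump(camera_params("wrist"),open("w25.pkl","wb"))
im=read_camera("wrist");crop("wrist",180,20,440,220,3,"pics/w25.png",im)
go(*w(BX,.028,.065),.16,5.04)
E
```

```text
time_s: 29.05
tool_pos: [0.4483, -0.3854, 0.2371]
tool_rot: [179.8, 0.1, 4.4]
force: [-0.3, -0.0, -0.7]
grip_width: 0.0599
t [0.1178, -0.1387, 0.0765] twist -0.0097 rows>= 3.9 now [ 0.4509 -0.3844  0.2369] [1.7982e+02 1.0000e-02 4.4800e+00] t= 29.1 F [ 0.3  0.7 -0.1] w 0.0603
```

View pics/w25.png

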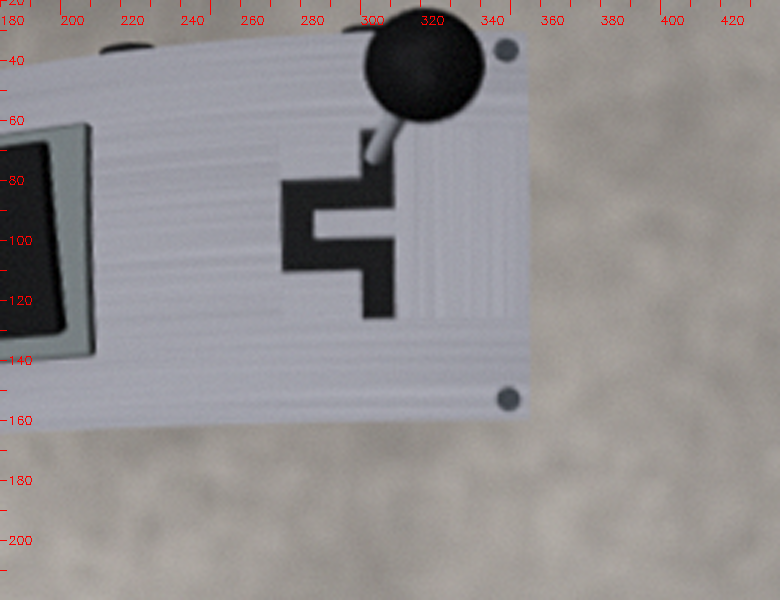

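```bash
python3 - <<'E'
from h import *
from frames import BX
import pickle
p=pickle.load(open("w25.pkl","rb"))
c,s=np.cos(BX[2]),np.sin(BX[2])
for z in(.1375,.14):
  P=at("wrist",180+425/3,20+65/3,z,p);d=P[:2]-np.array(BX[:2]);print(c*d[0]+s*d[1],-s*d[0]+c*d[1])
for n,X in{"knob27":(.0421,-.0706,.1377),"slotcorner":(.0155,-.0505,.096),"c2":(-.0155,-.0505,.096)}.items():
  print(n,(proj("wrist",[BX[0]+c*X[0]-s*X[1],BX[1]+s*X[0]+c*X[1],X[2]],p)-[180,20])*3)
E
```

```text
0.042269333093156745 -0.07199158293573647
0.04160898903353569 -0.07201095798962504
knob27 [419.98922077  65.46448517]
slotcorner [360.34707691 177.78897077]
c2 [361.65987244 272.04655691]
```

```bash
python3 -m handwheel '[[0,0.118,-0.1387,0,-0.01],[0,0.118,-0.1387,0,-0.01],[0,0.118,-0.1387,0,-0.01],[0,0.118,-0.1387,0,-0.01],[0,0.118,-0.1387,0.04,-0.01],[0,0.118,-0.1387,0.08,-0.01],[0,0.118,-0.1387,0.1,-0.01],[0,0.118,-0.1387,0.1,-0.01],[0,0.118,-0.1387,0.1,-0.01]]' 20; python3 -c "
from go import *
from frames import *
go(*w(BX,.028,.065),.114,5.04)"
```

```text
time_s: 30.0
tool_pos: [0.5616, -0.2333, 0.1361]
tool_rot: [-180.0, -0.1, 5.4]
force: [0.5, -0.7, 0.2]
grip_width: 0.0017
t [-0.0045, 0.0034, 0.0221] twist 0.007 rows>= 0.5 now [ 0.5616 -0.2333  0.1361] [-1.7998e+02 -7.0000e-02  5.4400e+00] t= 30.0 F [ 0.5 -0.7  0.2] w 0.0017
```

```bash
python3 -m handwheel '[[0,-0.004,0.003,0.006,0],[0,-0.004,0.003,0.01,0],[0,-0.004,0.003,0.014,0],[0,-0.004,0.003,0.018,0],[0,-0.004,0.003,0.021,0],[0,-0.004,0.003,0.021,0],[0,-0.004,0.003,0.021,0]]'
```

```text
time_s: 30.7
tool_pos: [0.5572, -0.2374, 0.1151]
tool_rot: [180.0, -0.1, 5.4]
force: [2.6, -0.5, 2.8]
grip_width: 0.0006
```

```bash
python3 -m handwheel '[[0,0,0,0.002,0],[0,0,0,0.002,0],[0,0,0,0.002,0],[0,0,0,0.003,0],[0,0,0,0.003,0],[0,0,0,0.003,0]]'
```

```text
time_s: 31.3
tool_pos: [0.5574, -0.2375, 0.1145]
tool_rot: [179.9, -0.1, 5.4]
force: [-1.1, 0.9, 13.4]
grip_width: 0.0003
```

Hard stop reached. Retract up and back, and check everything.

```bash
python3 -m handwheel '[[0,0,0,-0.03,0],[0,0,0,-0.08,0],[0,-0.04,0,-0.12,0],[0,-0.09,0,-0.14,0],[0,-0.12,0.02,-0.16,0],[0,-0.12,0.02,-0.16,0],[0,-0.12,0.02,-0.16,0]]'; python3 - <<'E'
from h import *
im=read_camera("wrist");crop("wrist",200,20,460,220,3,"pics/w26.png",im)
s=read_camera("side");crop("side",240,120,380,290,4,"pics/s26.png",s)
cv2.imwrite("pics/t26.png",read_camera("top"))
E
```

```text
time_s: 32.0
tool_pos: [0.4376, -0.269, 0.2717]
tool_rot: [-180.0, 0.0, 5.2]
force: [0.7, 1.1, -0.1]
grip_width: 0.0008
```

View pics/w26.png

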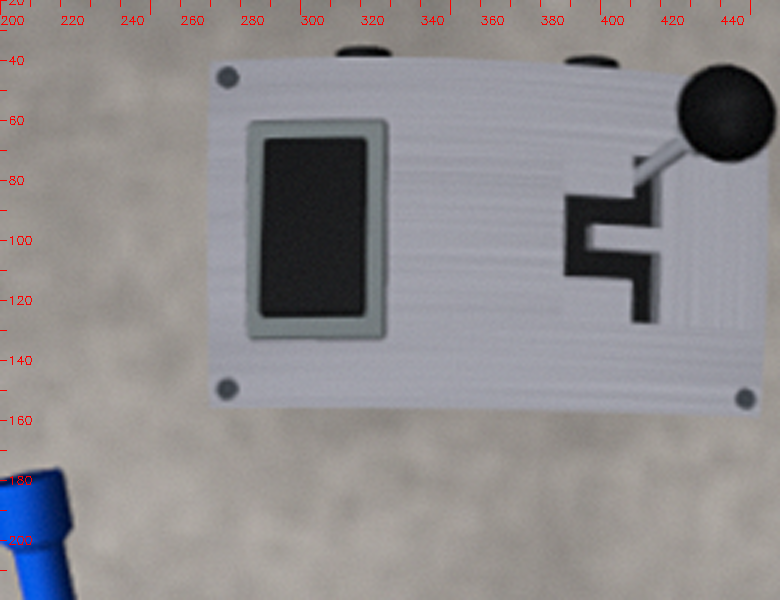

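View pics/s26.png

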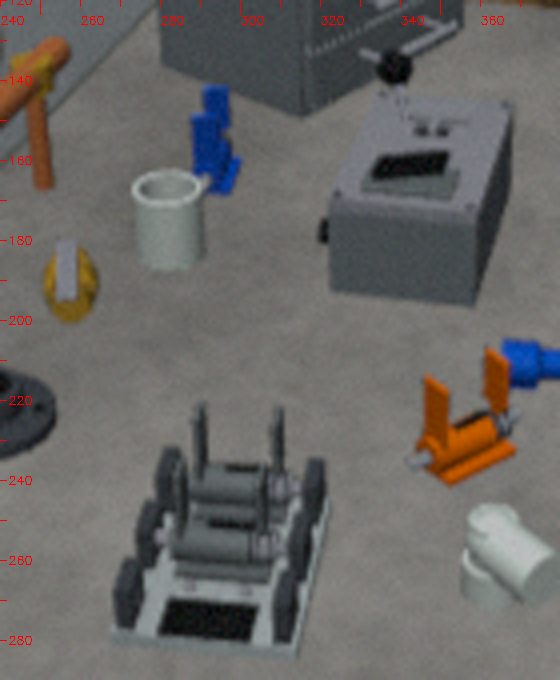

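View pics/t26.png

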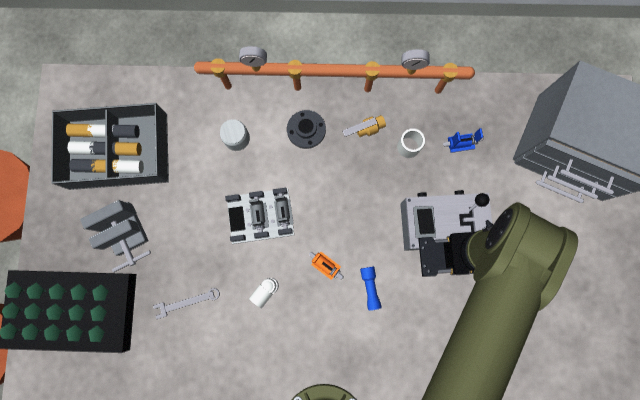

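```bash
python3 -c "
from cell import *
print(get_obs()['time_s'],sign_off())"
```

```text
the job is handed in; nothing more can be done
32.15 None
```

The job is done and handed in at 32 s of the 210 s allowed; `sign_off()` reports no verdict.

- **Box off:** I pressed the rocker's near end down to its stop, at about 17 N.
- **Spools:** Only two grey spools were on the counter. I squeezed each to about 45.5 mm over the tabs and lowered them into bays 1 and 2 with no side contact. Both stood on the base plate and sprang open. The wrist and side pictures show all four pins in the lug recesses.
- **Lever:** I gripped the knob lightly and worked it from the home notch through the zigzag into the far notch. It came up against the end stop at about 5 N. A later picture puts the knob 42 mm past the middle, so the lever lean is about +0.3 rad.
- **Box on:** I then pressed the rocker's far end down to its stop, at about 13 N.

In the last pictures the rocker is tilted to on, the lever is in the far notch and both spools are still seated. The bystanders and the blue and orange look-alikes look unmoved, and the robot is clear of everything.

The top and wrist cameras disagreed by 2–3 mm on positions. I used the wrist camera for the picks, fits and the lever. No check failed.

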